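Set the cure timer, then hold a dop head home in its bayonet collar

ROBOT

A 6-joint arm with a two-finger parallel gripper is mounted at the origin on the work surface. World frame = base frame: x ahead of the robot, y to its left, z up, the work surface at z = 0. Lengths are in m, angles in rad, forces in N, time in s.
With the tool pointing down it reaches from about 0.35 to 0.775 m from the base axis. Payload 5.5 kg.
Tool frame: the origin (TCP) lies on the mounting face of the last link; the fingertips stand 173 mm ahead of it and the grasp point (between the pads) lies 155 mm ahead of it; z points along the fingers, y is the direction in which the jaws open and shut (so a half turn about z gives the same grasp; the last joint's range is limited). The gripper opens to 85 mm and grips with 20 to 120 N. Pads are 22 mm wide; open, the fingers measure 114 mm over their backs; the gripper's body (76 mm by 85 mm) begins 54 mm behind the grasp point. The pads swing forward as they close: fully open they stand 13 mm farther back than shut.
Start: joints at [-1.276, 0.313, 0.046, 1.304, 0, 1.431], TCP at [0.242, -0.522, 0.405] pointing down, gripper open.
Joint ranges: [-2.76, 2.76], [-0.86, 1.69], [-1.03, 1.26], [-2.2, 2.34], [-1.47, 1.5], [-3.14, 3.14]. Speed limits (rad/s): [2.57, 2.57, 3.14, 3.14, 3.14, 3.14].

INTERFACE

Orientations are given as a unit quaternion [w, x, y, z].
In Python, from workcell import get_state, eyes, env gives the robot as it stands. The module is installed in compiled form; this text tells all that it offers.
- The arm moves only by the tool carry_out, never from a script. Its argument "motion" is a list of rows, each an object of numbers: "jaw": the opening, from -1 (shut) to 1 (fully open); "tx", "ty", "tz": the shift along the tool's x, y, z in cm; "wx", "wy", "wz": the turn, a rotation vector about the tool's x, y, z in degrees. In form: [{"jaw": .., "tx": .., "ty": .., "tz": .., "wx": .., "wy": .., "wz": ..}, ...]. A call has 1 to 20 rows; each row shifts and turns the commanded pose from where the row before left it, along the tool's axes as they then stand; what a row does not reach is not made up. A row lasts 1/8 s, in which the tool goes at most 62.5 mm and 10.7 degrees, less where a joint would pass 70% of its speed; a pose out of reach is approached as far as the arm can. A call with a gripper value outside its range is refused whole. The fingers move at their own pace and stop on an object; "force" is the grip in N (left out, the last holds). Time passes only in rows, so rows that do not move let the fingers close. It gives the time, the measured TCP pose, the force and the opening at its end, in the units of the state.
- get_state(): the state, without advancing time (a new reading comes with each control period).
- eyes.read_camera(name): name is "side" or "top" or "wrist"; returns the picture (480x640x3 uint8, blue, green, red); there is no depth.
- eyes.calibration(name): a dict with "K" (3x3 intrinsics, pixels), "k1" (the pictures are not rectified: a ray, as slopes to the right and down, at radius r is drawn at 1 + k1 r^2 times it, then the intrinsics apply), "camera_from_world" (4x4, takes a point from world to camera coordinates). Camera axes: x right, y up, looking along -z (the intrinsics and any distortion apply to the point x, -y, -z); pixel columns grow to the right and rows downward; lengths in m; the calibration is good to about 2 mm. A picture is of the moment at which its call begins: read the wrist's pose just before it. calibration takes no time and is no camera call; for the wrist camera it gives the pose at the moment of the call.
- env.hand_in(): hands the job in, once; it reports no verdict.
The state is a dict: "clock": time; "joint_pos": joint angles; "qvel": joint speeds; "tau": joint torques, N m; "tcp_pos": TCP position; "orientation": TCP orientation; "wrist_force": force on the tool from outside, world axes, zero at the start; "ft_torque": the same for the moment, N m; "finger_gap": finger opening in m.
Only numpy, scipy, OpenCV 4.12 (cv2) and the standard library are available. Lean on these libraries where they do the work, as an engineer would, in place of code of your own. Each camera call takes 0.05 s, during which the arm holds its last target.

TASK

On the curing station, first turn the timer dial to 4 (the fourth tick clockwise after the dotted 0 tick). Then take the brass dop head that has two side lugs, push it down into the station's spring collar with the lugs through the notches, and twist it a quarter turn clockwise to its stop. Finish still gripping it, keeping it pressed fully down and turned against the springs; leave the other things on the bench where they are.

Things in the scene. Friction and masses are not known exactly. Their poses are not given: they have to be found in the camera images.
- station: bench curing station, fixed: a grey housing 140 (x) x 260 (y) x 50 mm tall with the timer dial on its top at station (0,-75) mm and the steel bayonet collar at station (0,+75) mm; origin centre of underside, z up
- collar_mouth (a point): centre of the collar's mouth, at its lip's top face, 74 mm above the table; axes are the station's. Collar: round, 84 mm wide, 24 mm above the housing. The mouth is a round hole 48 mm wide with two opposite notches along the station's y axis, 14 mm wide, reaching 32 mm from the axis. Under the 6 mm lip lugs turn clockwise (seen from above) only, to a stop just past 90 degrees
- plunger (a joint): spring plate inside the collar, m pressed down, 0 at rest (plate 7 mm below the mouth), 0.012 at the bottom stop. Pressing takes 4 N to start and 11 N at the bottom. The lugs pass under the lip only when it is pressed more than about 0.006
- rotor (a joint): angle (rad) by which the return spring under the lip has been turned clockwise, 0 at rest, about 1.4 to 1.6 with the head turned fully; the lugs drive it after at most about 10 degrees of free turning. It resists with 0.02 N m at first and about 0.08 N m at a quarter turn, and springs back
- dial (a joint): timer dial, rad, grows clockwise seen from above: 0 with its pointer (white line) on the 0 tick, 0.4712 a tick, so 1.885 on tick 4 and 4.712 on tick 10. The pointer stands at +135 degrees from the station's x axis at 0, at +27 degrees at 4. Eleven black ticks surround it: 0 carries a round dot; 0, 5 and 10 are longer. No click steps; stays where left (friction 0.04 N m)
- dial_grip (a point): on the dial's axis, 28 mm above the housing top, at the height to grip; its x axis runs along the grip bar towards the pointer. The bar is 46 mm long, 14 mm thick, and stands 28 mm tall on a round skirt 56 mm wide; the bar's top is 9 mm above this point
- head: the lugged dop head: brass, upright on the table, 54 mm tall, 0.11 to 0.23 kg. Round body 44 mm wide, 26 mm tall; two opposite lugs at its foot along its own x axis (62 mm over both, 10 mm wide, 7 mm tall, flush with the underside); on top a grip bar along the same x axis, 44 mm long, 16 mm thick, 28 mm tall. Origin centre of underside, z up; half a turn makes no difference
- head_grip (a point): on the head's axis at the height to grip, 42 mm above its underside, 12 mm below the bar's top; axes as the head's
- plain_head: bystander: the other head, brass, 48 mm wide and 56 mm tall, with a round mushroom knob and no side lugs; does not fit the collar; origin centre of its underside
- dop_stick: bystander: wooden stick with a steel tip, 8 mm thick, 125 mm long, lying flat; origin near its middle, underside
- cone_cup: bystander: dark steel cone on a round foot, 54 mm wide, 60 mm tall; origin centre of underside
- jar: bystander: amber screw-cap jar, 48 mm wide, 70 mm tall; origin centre of underside
- whetstone: bystander: yellow block 50 x 120 x 22 mm; origin centre of underside
- basin: bystander: wide pink bowl, 220 mm across, 75 mm tall; origin centre of underside
- bezel_ring: bystander: brass ring 44 mm wide, 10 mm tall; origin centre of underside
- brush: bystander: small hand brush about 160 mm long, lying flat; origin underside
There are look-alikes about, which are no part of the job. What is shaped like the head but blue is not meant.

How it is judged:
On the way, in this order (a step that is already met when the one before it is completed fails the run):
1. the dial stands at 4 and stays there (value of joint dial between 1.725 and 2.045 rad and velocity of joint dial between -0.1 and 0.1 rad/s), for 0.4 s.
2. the lugged head is pushed down into the collar, lugs in the notches, not yet turned (horizontal distance between head and collar_mouth below 0.005 m and value of joint plunger above 0.004 m and angle between the x axis of head and the y axis of station, either way round below 0.35 rad and angle between head's own z axis and vertical below 0.15 rad), for 0.05 s.
At the end, for the whole second after the job is handed in: dial within 0.16 rad (a third of a tick) of 4; head within 5 mm of the collar axis and 0.12 rad of upright, underside over 14.5 mm below the mouth, plate pressed over 8 mm, lugs within 15 degrees of a quarter turn, return turned over 1.1 rad; fingers grip it with over 1 N; still (value of joint dial between 1.725 and 2.045 rad and horizontal distance between head and collar_mouth below 0.005 m and z of head in the frame of collar_mouth below -0.0145 m and value of joint plunger above 0.008 m and value of joint rotor above 1.1 rad and angle between the x axis of head and the x axis of station, either way round below 0.26 rad and angle between head's own z axis and vertical below 0.12 rad and contact force between the fingers and head above 1 N and linear speed of head below 0.02 m/s); the arm keeps its last pose, push and grip.
It fails at once if a bystander is displaced by more than 30 mm (distance of any of plain_head, dop_stick, cone_cup, jar, whetstone, basin, bezel_ring, brush from where it was at the start of the episode above 0.03 m).
It also fails if it takes over 59 s, if anything falls off the work surface, if the arm or the gripper's body presses on something with over 40 N, if the wrist force passes 120 N, or if a joint passes its speed limit or range.

## Working session

There is one attempt and no reset: what is moved stays moved. The work goes in short steps, Python scripts to look and compute and a tool call to move; the robot and the scene stay as the last step left them, time stands still between calls to the robot, and variables do not carry over. Pictures are saved under pics/ and viewed, and the job is handed in when it is done.

Besides the shell and the picture viewer there is one more tool, called after "Request:" as name(argument=value, ...), one argument or row to a line, values as JSON. carry_out: Moves the arm, as the interface text tells. Its arguments: {"type":"object","properties":{"motion":{"type":"array"},"force":{"type":"number"}},"required":["motion"]}

```bash
mkdir -p pics
cat > h.py <<'E'
import numpy as np, cv2
from workcell import get_state, eyes, env
def ray(name,u,v,cal=None):
    c=cal or eyes.calibration(name);K=np.array(c["K"]);k1=c["k1"]
    x=(u-K[0,2])/K[0,0];y=(v-K[1,2])/K[1,1]
    rd=np.hypot(x,y);r=rd
    for _ in range(50): r=rd/(1+k1*r*r)
    s=r/rd if rd>0 else 1
    d=np.array([x*s,-y*s,-1.]);T=np.array(c["camera_from_world"])
    R=T[:3,:3];t=T[:3,3]
    return -R.T@t, R.T@d
def onplane(name,u,v,z,cal=None):
    o,d=ray(name,u,v,cal);return o+d*(z-o[2])/d[2]
def proj(name,p,cal=None):
    c=cal or eyes.calibration(name);K=np.array(c["K"]);k1=c["k1"]
    q=np.array(c["camera_from_world"])@np.r_[p,1.]
    x=q[0]/-q[2];y=-q[1]/-q[2];f=1+k1*(x*x+y*y)
    return np.array([K[0,0]*x*f+K[0,2],K[1,1]*y*f+K[1,2]])
E
python3 - <<'E'
from h import *
s=get_state();print(s)
for n in ("side","top","wrist"):
    cv2.imwrite(f"pics/{n}0.png",eyes.read_camera(n))
    c=eyes.calibration(n);print(n,np.round(np.array(c["K"]),1).tolist(),c["k1"],np.round(np.array(c["camera_from_world"]),3).tolist())
E
```

```text
{'clock': 0.0, 'joint_pos': array([-1.27560109e+00,  3.14013237e-01,  4.49893455e-02,  1.30361004e+00,
       -4.47823104e-06,  1.43114556e+00]), 'qvel': array([-0.00039214,  0.00171658,  0.00037124, -0.00147072, -0.00018954,
       -0.00042836]), 'tau': array([ 1.67680259e-04, -4.80633831e+01,  2.98529005e+01,  1.94834545e-02,
       -2.43677805e-04,  7.69909150e-07]), 'tcp_pos': array([ 0.24213769, -0.52131588,  0.40380552]), 'orientation': array([-9.15851296e-04,  9.76456173e-01,  2.15713926e-01, -7.36176594e-05]), 'wrist_force': array([ 0.77454661, -0.39154847, -0.92651308]), 'ft_torque': array([-0.01028517,  0.00514551, -0.01125693]), 'finger_gap': 0.08588161317956182}
side [[459.6, 0.0, 315.3], [0.0, 459.6, 241.2], [0.0, 0.0, 1.0]] -0.03416658663787102 [[0.988, -0.155, 0.001, -0.533], [0.111, 0.716, 0.69, -0.157], [-0.108, -0.681, 0.724, -1.109], [0.0, 0.0, 0.0, 1.0]]
top [[511.6, 0.0, 326.0], [0.0, 511.6, 237.2], [0.0, 0.0, 1.0]] -0.14857084741912938 [[-0.027, -0.999, -0.029, 0.071], [0.993, -0.03, 0.11, -0.558], [-0.111, -0.026, 0.993, -1.201], [0.0, 0.0, 0.0, 1.0]]
wrist [[409.9, 0.0, 316.0], [0.0, 409.9, 239.6], [0.0, 0.0, 1.0]] -0.0003846546529381898 [[0.42, -0.907, -0.0, -0.576], [0.868, 0.402, -0.29, 0.037], [0.264, 0.122, 0.957, -0.378], [0.0, 0.0, 0.0, 1.0]]
```

View pics/top0.png

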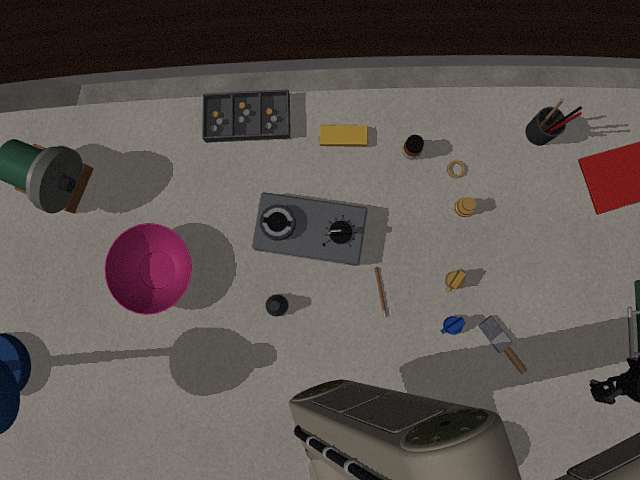

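View pics/side0.png

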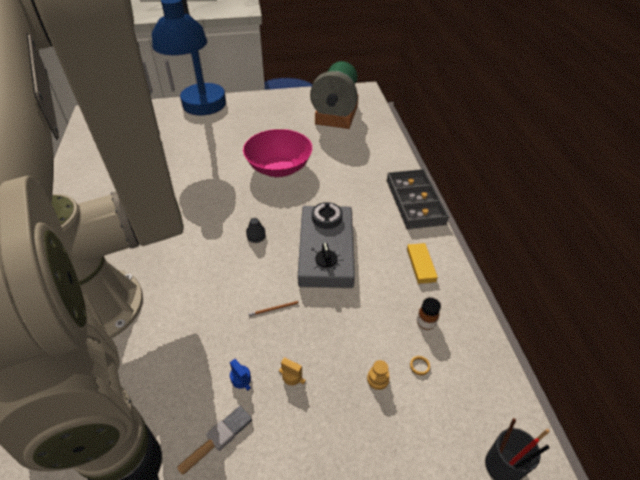

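View pics/wrist0.png

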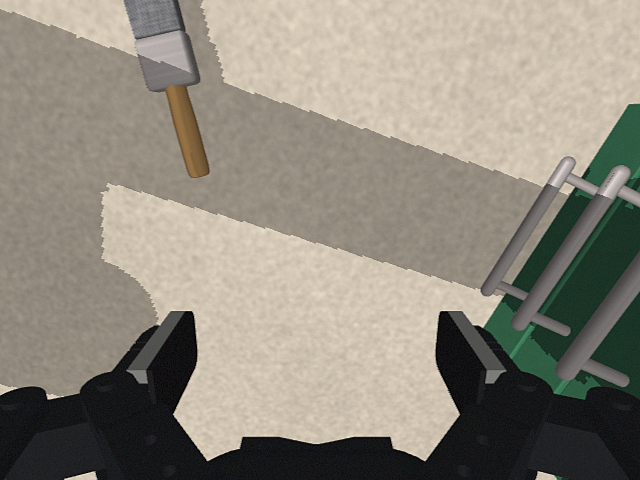

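Run:
```python
from h import *
im=cv2.imread("pics/top0.png")
a=cv2.resize(im[180:275,240:380],None,fx=5,fy=5,interpolation=cv2.INTER_CUBIC)
b=cv2.resize(im[185:345,420:520],None,fx=3.5,fy=3.5,interpolation=cv2.INTER_CUBIC)
cv2.imwrite("pics/c1.png",a);cv2.imwrite("pics/c2.png",b)
for n,u,v,z in [("dial",341,231,.07),("collar",277,221,.074),("head",455,280,.03),("plain",465,206,.03),("blue",453,325,.03),("stick",381,290,0),("cup",277,304,.03)]:
    print(n,onplane("top",u,v,z).round(4))
for n,u,v,z in [("dial",326,256,.078),("collar",327,214,.074),("head",291,371,.03)]:
    print(n,onplane("side",u,v,z).round(4))
```

```text
dial [0.5696 0.0187 0.07  ]
collar [0.5973 0.1679 0.074 ]
head [ 0.448  -0.2517  0.03  ]
plain [ 0.627 -0.286  0.03 ]
blue [ 0.3409 -0.242   0.03  ]
stick [ 0.43   -0.0751  0.    ]
cup [0.4031 0.1769 0.03  ]
dial [0.5667 0.0058 0.078 ]
collar [0.5956 0.1569 0.074 ]
head [ 0.4475 -0.2587  0.03  ]
```

View pics/c1.png

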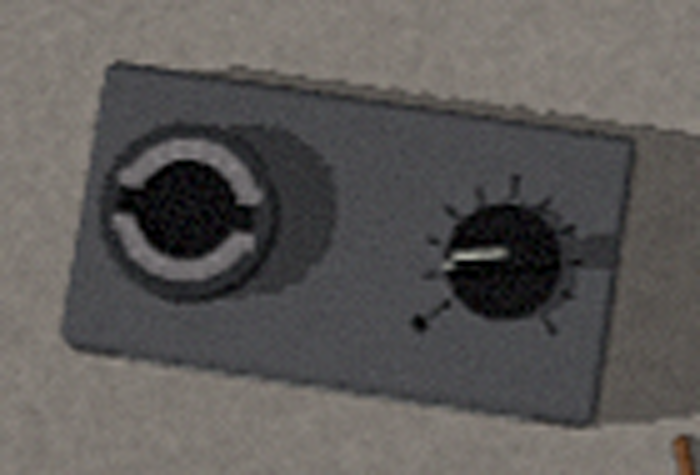

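View pics/c2.png

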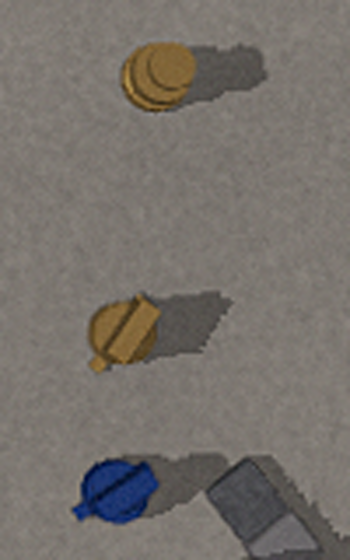

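```bash
cat >> h.py <<'E'
from scipy.spatial.transform import Rotation as Ro
def toolR(s=None):
    s=s or get_state();q=s["orientation"];return Ro.from_quat([q[1],q[2],q[3],q[0]])
def yaw(s=None):
    x=toolR(s).as_matrix()[:,0];return np.degrees(np.arctan2(x[1],x[0]))
def delta(p,s=None):
    "shift in tool cm from current tcp to world p"
    s=s or get_state();return toolR(s).as_matrix().T@(np.array(p)-s["tcp_pos"])*100
E
python3 - <<'E'
from h import *
s=get_state();c=eyes.calibration("wrist");T=np.array(c["camera_from_world"])
o=-T[:3,:3].T@T[:3,3];R=toolR(s).as_matrix()
print("cam in tool",R.T@(o-s["tcp_pos"]),"view dir in tool",R.T@(-T[2,:3]),yaw(s))
print(delta([.57,.012,.404]))
E
```

```text
cam in tool [0.07412623 0.00099353 0.03168325] view dir in tool [-2.90596171e-01  6.46303503e-04  9.56845572e-01] 24.913198731459552
[ 52.20154597 -34.56556908   0.05793438]
```

Request:
carry_out(
  motion=[
    {"jaw": 1, "tx": 4.75, "ty": -3.15},
    {"tx": 4.75, "ty": -3.15},
    {"tx": 4.75, "ty": -3.15},
    {"tx": 4.75, "ty": -3.15},
    {"tx": 4.75, "ty": -3.15},
    {"tx": 4.75, "ty": -3.15},
    {"tx": 4.75, "ty": -3.15},
    {"tx": 4.75, "ty": -3.15},
    {"tx": 4.75, "ty": -3.15},
    {"tx": 4.75, "ty": -3.15},
    {"tx": 4.7, "ty": -3.1},
    {"wz": 10},
    {"wz": 10},
    {"wz": 10},
    {"wz": 10},
    {"wz": 10},
    {"wz": 10},
    {"wz": 10},
    {"wz": 10},
    {"wz": 10},
  ],
)

```text
invalid input at $.motion[0]: expected keys jaw, tx, ty, tz, wx, wy, wz
```

Run:
```python
from h import *
s=get_state();print(s["tcp_pos"],yaw(s),s["joint_pos"],delta([.57,.012,.404]))
c=eyes.calibration("wrist");np.save("w1.npy",c,allow_pickle=True)
cv2.imwrite("pics/w1.png",eyes.read_camera("wrist"))
```

```text
[ 0.24216548 -0.5213881   0.40398589] 24.913198731459552 [-1.27559547e+00  3.13896959e-01  4.52684463e-02  1.30358192e+00
  1.42647699e-05  1.43117968e+00] [ 52.20154597 -34.56556908   0.05793438]
```

View pics/w1.png

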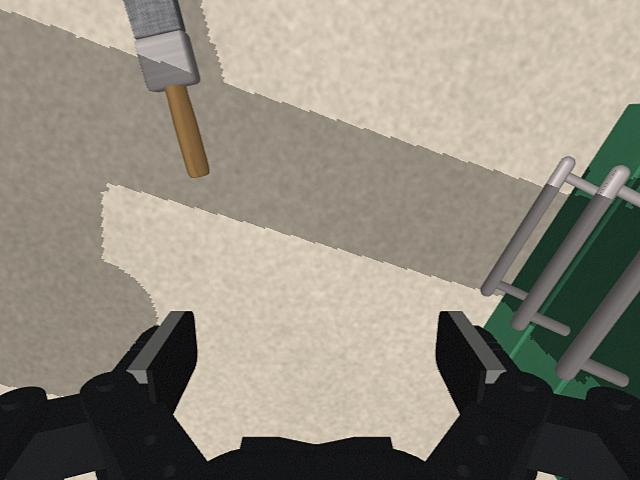

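All keys are required in every row.

Request:
carry_out(
  motion=[
    {"jaw": 1, "tx": 4.75, "ty": -3.15, "tz": 0, "wx": 0, "wy": 0, "wz": 0},
    {"jaw": 1, "tx": 4.75, "ty": -3.15, "tz": 0, "wx": 0, "wy": 0, "wz": 0},
    {"jaw": 1, "tx": 4.75, "ty": -3.15, "tz": 0, "wx": 0, "wy": 0, "wz": 0},
    {"jaw": 1, "tx": 4.75, "ty": -3.15, "tz": 0, "wx": 0, "wy": 0, "wz": 0},
    {"jaw": 1, "tx": 4.75, "ty": -3.15, "tz": 0, "wx": 0, "wy": 0, "wz": 0},
    {"jaw": 1, "tx": 4.75, "ty": -3.15, "tz": 0, "wx": 0, "wy": 0, "wz": 0},
    {"jaw": 1, "tx": 4.75, "ty": -3.15, "tz": 0, "wx": 0, "wy": 0, "wz": 0},
    {"jaw": 1, "tx": 4.75, "ty": -3.15, "tz": 0, "wx": 0, "wy": 0, "wz": 0},
    {"jaw": 1, "tx": 4.75, "ty": -3.15, "tz": 0, "wx": 0, "wy": 0, "wz": 0},
    {"jaw": 1, "tx": 4.75, "ty": -3.15, "tz": 0, "wx": 0, "wy": 0, "wz": 0},
    {"jaw": 1, "tx": 4.7, "ty": -3.1, "tz": 0, "wx": 0, "wy": 0, "wz": 0},
    {"jaw": 1, "tx": 0, "ty": 0, "tz": 0, "wx": 0, "wy": 0, "wz": 10},
    {"jaw": 1, "tx": 0, "ty": 0, "tz": 0, "wx": 0, "wy": 0, "wz": 10},
    {"jaw": 1, "tx": 0, "ty": 0, "tz": 0, "wx": 0, "wy": 0, "wz": 10},
    {"jaw": 1, "tx": 0, "ty": 0, "tz": 0, "wx": 0, "wy": 0, "wz": 10},
    {"jaw": 1, "tx": 0, "ty": 0, "tz": 0, "wx": 0, "wy": 0, "wz": 10},
    {"jaw": 1, "tx": 0, "ty": 0, "tz": 0, "wx": 0, "wy": 0, "wz": 10},
    {"jaw": 1, "tx": 0, "ty": 0, "tz": 0, "wx": 0, "wy": 0, "wz": 10},
    {"jaw": 1, "tx": 0, "ty": 0, "tz": 0, "wx": 0, "wy": 0, "wz": 10},
    {"jaw": 1, "tx": 0, "ty": 0, "tz": 0, "wx": 0, "wy": 0, "wz": 10},
  ],
)

```text
clock: 2.7
tcp_pos: [0.4384, -0.2571, 0.401]
orientation: [-0.107, 0.926, -0.362, -0.008]
wrist_force: [0.0, 0.0, -0.8]
finger_gap: 0.0855
```

Run:
```python
from h import *
s=get_state();print(s["tcp_pos"],yaw(s),s["joint_pos"],delta([.57,.012,.404]))
c=eyes.calibration("wrist");np.save("w1.npy",c,allow_pickle=True)
cv2.imwrite("pics/w1.png",eyes.read_camera("wrist"))
```

```text
[ 0.43836678 -0.25706412  0.40096166] -42.19978449990658 [-0.7374982   0.22419398 -0.09077292  1.34861138  0.19450316  3.14060519] [ -8.31447766 -28.14113546   6.02215191]
```

View pics/w1.png

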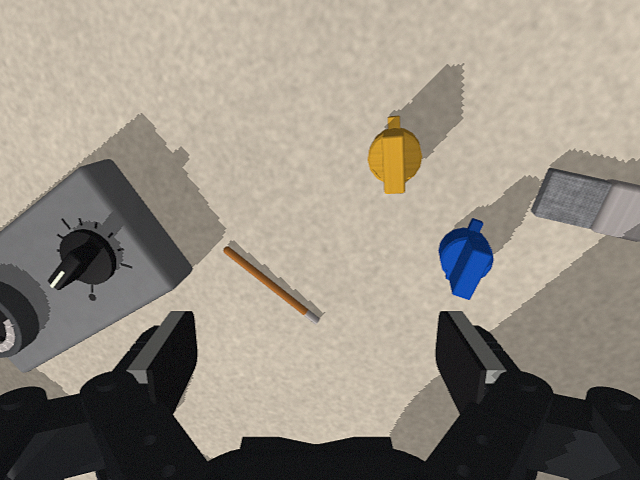

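```bash
cat >> h.py <<'E'
def downR(y):
    y=np.radians(y);x=np.array([np.cos(y),np.sin(y),0]);z=np.array([0,0,-1.]);return Ro.from_matrix(np.c_[x,np.cross(z,x),z])
def rep(p,ytarget,s=None):
    s=s or get_state();R=toolR(s);y=yaw(s)
    lev=np.degrees((R.inv()*downR(y)).as_rotvec())
    print("t",round(s["clock"],2),"tcp",s["tcp_pos"].round(4),"yaw",round(y,2),"level(wx,wy,wz)",lev.round(2),"then wz",round((y-ytarget+180)%360-180,2))
    print("shift after level, at current yaw",(downR(y).as_matrix().T@(np.array(p)-s["tcp_pos"])*100).round(2),"at target yaw",(downR(ytarget).as_matrix().T@(np.array(p)-s["tcp_pos"])*100).round(2), "F",s["wrist_force"].round(2),"gap",round(s["finger_gap"],4),"J",s["joint_pos"].round(2))
E
python3 - <<'E'
from h import *
rep([.57,.012,.404],92)
E
```

```text
t 2.75 tcp [ 0.4354 -0.2607  0.4005] yaw -42.7 level(wx,wy,wz) [-10.97   5.41  -0.52] then wz -134.7
shift after level, at current yaw [ -8.6  -29.17  -0.35] at target yaw [26.79 14.4  -0.35] F [-2.24 -2.34  0.23] gap 0.0854 J [-0.75  0.22 -0.09  1.35  0.19  3.14]
```

Request:
carry_out(
  motion=[
    {"jaw": 1, "tx": 0, "ty": 0, "tz": 0, "wx": 0, "wy": 0, "wz": -10},
    {"jaw": 1, "tx": 0, "ty": 0, "tz": 0, "wx": 0, "wy": 0, "wz": -10},
    {"jaw": 1, "tx": 0, "ty": 0, "tz": 0, "wx": 0, "wy": 0, "wz": -10},
    {"jaw": 1, "tx": 0, "ty": 0, "tz": 0, "wx": 0, "wy": 0, "wz": -10},
    {"jaw": 1, "tx": 0, "ty": 0, "tz": 0, "wx": 0, "wy": 0, "wz": -10},
    {"jaw": 1, "tx": 0, "ty": 0, "tz": 0, "wx": 0, "wy": 0, "wz": -10},
    {"jaw": 1, "tx": 0, "ty": 0, "tz": 0, "wx": 0, "wy": 0, "wz": -10},
    {"jaw": 1, "tx": 0, "ty": 0, "tz": 0, "wx": 0, "wy": 0, "wz": -10},
    {"jaw": 1, "tx": 0, "ty": 0, "tz": 0, "wx": 0, "wy": 0, "wz": -10},
    {"jaw": 1, "tx": 0, "ty": 0, "tz": 0, "wx": 0, "wy": 0, "wz": -10},
  ],
)

```text
clock: 4.0
tcp_pos: [0.4394, -0.2555, 0.401]
orientation: [-0.075, 0.87, 0.481, 0.077]
wrist_force: [0.2, -0.2, 0.1]
finger_gap: 0.0853
```

Run:
```python
from h import *
rep([.57,.012,.404],92)
```

```text
t 4.0 tcp [ 0.4394 -0.2555  0.401 ] yaw 57.51 level(wx,wy,wz) [ -3.28 -11.83   0.34] then wz -34.49
shift after level, at current yaw [29.57 -3.35 -0.3 ] at target yaw [26.27 13.98 -0.3 ] F [ 0.17 -0.15  0.08] gap 0.0853 J [-0.73  0.22 -0.09  1.35  0.19  1.39]
```

Request:
carry_out(
  motion=[
    {"jaw": 1, "tx": 0, "ty": 0, "tz": 0, "wx": -1.64, "wy": -5.92, "wz": 0.17},
    {"jaw": 1, "tx": 0, "ty": 0, "tz": 0, "wx": -1.64, "wy": -5.92, "wz": 0.17},
    {"jaw": 1, "tx": 0, "ty": 0, "tz": 0, "wx": 0, "wy": 0, "wz": -8.6},
    {"jaw": 1, "tx": 0, "ty": 0, "tz": 0, "wx": 0, "wy": 0, "wz": -8.6},
    {"jaw": 1, "tx": 0, "ty": 0, "tz": 0, "wx": 0, "wy": 0, "wz": -8.6},
    {"jaw": 1, "tx": 0, "ty": 0, "tz": 0, "wx": 0, "wy": 0, "wz": -8.7},
    {"jaw": 1, "tx": 5.25, "ty": 2.8, "tz": 0, "wx": 0, "wy": 0, "wz": 0},
    {"jaw": 1, "tx": 5.25, "ty": 2.8, "tz": 0, "wx": 0, "wy": 0, "wz": 0},
    {"jaw": 1, "tx": 5.25, "ty": 2.8, "tz": 0, "wx": 0, "wy": 0, "wz": 0},
    {"jaw": 1, "tx": 5.25, "ty": 2.8, "tz": 0, "wx": 0, "wy": 0, "wz": 0},
    {"jaw": 1, "tx": 5.25, "ty": 2.8, "tz": 0, "wx": 0, "wy": 0, "wz": 0},
    {"jaw": 1, "tx": 0, "ty": 0, "tz": 0, "wx": 0, "wy": 0, "wz": 0},
    {"jaw": 1, "tx": 0, "ty": 0, "tz": 0, "wx": 0, "wy": 0, "wz": 0},
  ],
)

```text
clock: 5.62
tcp_pos: [0.5715, 0.011, 0.4007]
orientation: [-0.001, 0.696, 0.718, -0.001]
wrist_force: [0.2, -0.3, 0.3]
finger_gap: 0.085
```

Run:
```python
from h import *
rep([.57,.012,.404],92)
c=eyes.calibration("wrist");np.save("w2.npy",c,allow_pickle=True)
cv2.imwrite("pics/w2.png",eyes.read_camera("wrist"))
```

```text
t 5.62 tcp [0.5715 0.011  0.4007] yaw 91.72 level(wx,wy,wz) [-0.12  0.01 -0.  ] then wz -0.28
shift after level, at current yaw [ 0.1  -0.15 -0.33] at target yaw [ 0.1  -0.15 -0.33] F [ 0.22 -0.34  0.28] gap 0.085 J [-0.12  0.31  0.03  1.29 -0.    1.42]
```

View pics/w2.png

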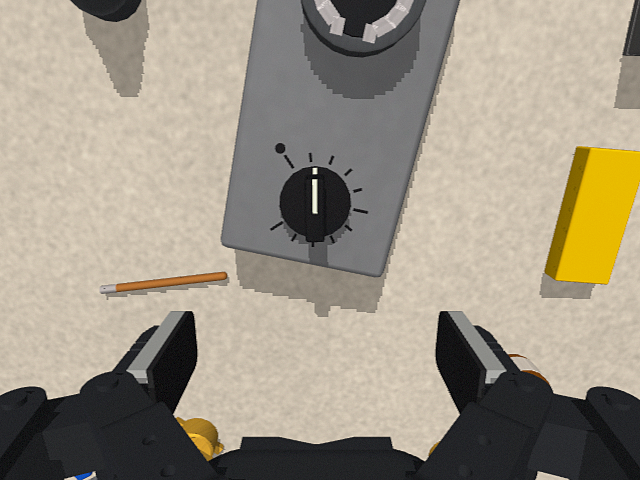

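Run:
```python
from h import *
c=np.load("w2.npy",allow_pickle=True).item()
im=cv2.imread("pics/w2.png")
g=cv2.cvtColor(im,cv2.COLOR_BGR2GRAY)
cv2.imwrite("pics/w2c.png",cv2.resize(im[135:260,215:415],None,fx=4,fy=4,interpolation=cv2.INTER_CUBIC))
# dark mask (ticks, skirt)
m=(g<45).astype(np.uint8);m[:130]=0;m[262:]=0;m[:,:215]=0;m[:,400:]=0
n,l,st,ce=cv2.connectedComponentsWithStats(m)
for i in range(1,n):
    if st[i,4]>5: print(st[i],ce[i].round(1),onplane("wrist",*ce[i],.05,c).round(4))
w=(g>200)
w[:160]=0;w[220:]=0;w[:,:290]=0;w[:,340:]=0
v,u=np.nonzero(w);print("white",u.min(),u.max(),v.min(),v.max(),u.mean(),v.mean())
vx,vy,x0,y0=cv2.fitLine(np.c_[u,v].astype(np.float32),cv2.DIST_L2,0,.01,.01).ravel();print(vx,vy)
a=onplane("wrist",x0-vx*15*np.sign(vy),y0-abs(vy)*15,.087,c);b=onplane("wrist",x0+vx*15*np.sign(vy),y0+abs(vy)*15,.087,c)
print("pointer yaw",np.degrees(np.arctan2(*(a-b)[[1,0]])),a,b)
# housing edges
sg=((abs(im[...,0].astype(int)-im[...,2])<12)&(g>70)&(g<125)).astype(np.uint8)
cs,_=cv2.findContours(sg,cv2.RETR_EXTERNAL,cv2.CHAIN_APPROX_NONE)
k=max(cs,key=cv2.contourArea);print(cv2.boundingRect(k))
o=im.copy();cv2.drawContours(o,[k],-1,(0,0,255),1);cv2.imwrite("pics/w2o.png",o)
```

```text
[276 143   9  10  73] [279.8 147.7] [0.5424 0.0592 0.05  ]
[309 153   3   9  14] [310.2 157.4] [0.5657 0.0526 0.05  ]
[285 155   9  13  25] [288.7 161.2] [0.5492 0.0492 0.05  ]
[329 156   5   9  19] [330.9 159.7] [0.5816 0.0513 0.05  ]
[ 280  166   71   81 3770] [314.7 203.4] [0.5701 0.0168 0.05  ]
[345 169   7   7  15] [347.7 171.9] [0.595  0.0424 0.05  ]
[354 188   7   4  17] [357.1 189.8] [0.6031 0.0286 0.05  ]
[353 208  14   6  34] [359.8 210.5] [0.6062 0.0121 0.05  ]
[271 222  12   8  24] [276.4 225.3] [ 0.5398 -0.002   0.05  ]
[345 225   7   6  16] [347.8 227.2] [ 0.5974 -0.002   0.05  ]
[291 234   6   7  16] [293.5 237. ] [ 0.5537 -0.0115  0.05  ]
[330 236   5   7  17] [331.9 239.1] [ 0.5849 -0.0123  0.05  ]
white 312 316 168 212 314.4223602484472 191.7639751552795
0.0047823763 0.99998856
pointer yaw 91.87811349540867 [0.56928854 0.0432669  0.087     ] [0.56997797 0.02224204 0.087     ]
(221, 0, 238, 277)
```

View pics/w2c.png

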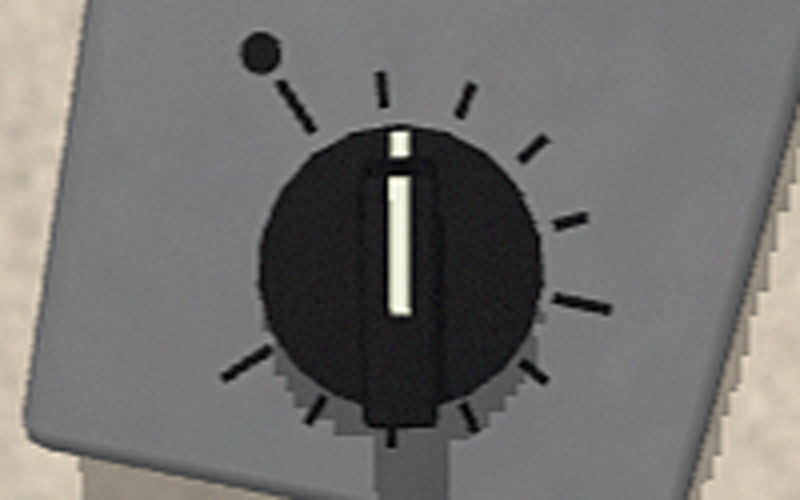

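View pics/w2o.png

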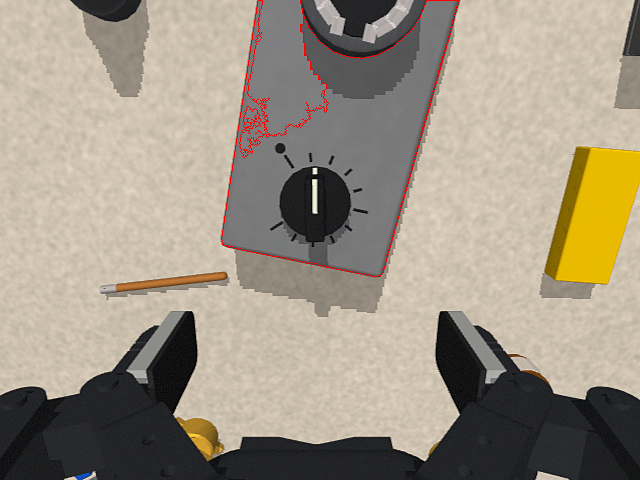

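Run:
```python
from h import *
from scipy.optimize import least_squares
T={1:(.5657,.0526),2:(.5816,.0513),3:(.595,.0424),4:(.6031,.0286),6:(.5974,-.002),7:(.5849,-.0123),9:(.5537,-.0115)}
def f(p):
    return np.concatenate([[p[0]+p[2]*np.cos(p[3]+np.radians(135-27*k))-x,p[1]+p[2]*np.sin(p[3]+np.radians(135-27*k))-y] for k,(x,y) in T.items()])
r=least_squares(f,[.57,.02,.037,-.17]);p=r.x
print(p[:3],np.degrees(p[3]),abs(r.fun).max())
y=p[3];yd=np.array([-np.sin(y),np.cos(y)]);print("collar",p[:2]+.15*yd)
print("pointer tick",(135+np.degrees(y)-91.9)/27,"target bar yaw",27+np.degrees(y))
rep([*p[:2],.30],91.9)
```

```text
[0.5701337  0.01875408 0.03434893] -10.444686658912277 0.0002048108365809917
collar [0.59732663 0.16626864]
pointer tick 1.2094560496699156 target bar yaw 16.555313341087725
t 5.67 tcp [0.5713 0.0103 0.4008] yaw 91.64 level(wx,wy,wz) [-0.11  0.01 -0.  ] then wz -0.26
shift after level, at current yaw [ 0.85 -0.1  10.08] at target yaw [ 0.85 -0.09 10.08] F [ 0.45  0.04 -0.28] gap 0.0854 J [-0.12  0.31  0.03  1.29 -0.    1.42]
```

Request:
carry_out(
  motion=[
    {"jaw": 1, "tx": 0.85, "ty": -0.1, "tz": 0, "wx": -0.1, "wy": 0, "wz": -0.26},
    {"jaw": 1, "tx": 0, "ty": 0, "tz": 4.1, "wx": 0, "wy": 0, "wz": 0},
    {"jaw": 1, "tx": 0, "ty": 0, "tz": 4.1, "wx": 0, "wy": 0, "wz": 0},
    {"jaw": 1, "tx": 0, "ty": 0, "tz": 4.1, "wx": 0, "wy": 0, "wz": 0},
    {"jaw": 1, "tx": 0, "ty": 0, "tz": 2.1, "wx": 0, "wy": 0, "wz": 0},
    {"jaw": 1, "tx": 0, "ty": 0, "tz": 2.0, "wx": 0, "wy": 0, "wz": 0},
    {"jaw": 1, "tx": 0, "ty": 0, "tz": 0, "wx": 0, "wy": 0, "wz": 0},
    {"jaw": 1, "tx": 0, "ty": 0, "tz": 0, "wx": 0, "wy": 0, "wz": 0},
  ],
  force=30,
)

```text
clock: 6.68
tcp_pos: [0.5707, 0.0187, 0.238]
orientation: [0.001, 0.696, 0.719, 0.001]
wrist_force: [-0.5, -0.4, 0.1]
finger_gap: 0.0856
```

Run:
```python
from h import *
rep([.5701,.0188,.237],91.9)
```

```text
t 6.67 tcp [0.5707 0.0187 0.238 ] yaw 91.86 level(wx,wy,wz) [ 0.11 -0.   -0.  ] then wz -0.04
shift after level, at current yaw [ 0.01 -0.06  0.1 ] at target yaw [ 0.01 -0.06  0.1 ] F [-0.54 -0.38  0.07] gap 0.0856 J [-0.11  0.41 -0.24  0.92  0.    1.43]
```

Request:
carry_out(
  motion=[
    {"jaw": -1, "tx": 0, "ty": 0, "tz": 0, "wx": 0, "wy": 0, "wz": 0},
    {"jaw": -1, "tx": 0, "ty": 0, "tz": 0, "wx": 0, "wy": 0, "wz": 0},
    {"jaw": -1, "tx": 0, "ty": 0, "tz": 0, "wx": 0, "wy": 0, "wz": 0},
    {"jaw": -1, "tx": 0, "ty": 0, "tz": 0, "wx": 0, "wy": 0, "wz": 0},
    {"jaw": -1, "tx": 0, "ty": 0, "tz": 0, "wx": 0, "wy": 0, "wz": 0},
    {"jaw": -1, "tx": 0, "ty": 0, "tz": 0, "wx": 0, "wy": 0, "wz": 0},
    {"jaw": -1, "tx": 0, "ty": 0, "tz": 0, "wx": 0, "wy": 0, "wz": 0},
    {"jaw": -1, "tx": 0, "ty": 0, "tz": 0, "wx": 0, "wy": 0, "wz": 0},
  ],
)

```text
clock: 7.68
tcp_pos: [0.5699, 0.0193, 0.2374]
orientation: [-0.0, 0.695, 0.719, -0.0]
wrist_force: [-3.4, -0.2, 4.8]
finger_gap: 0.0132
```

Run:
```python
from h import *
rep([.5701,.0188,.237],91.9)
cv2.imwrite("pics/w3.png",eyes.read_camera("wrist"))
```

```text
t 7.67 tcp [0.5699 0.0193 0.2374] yaw 91.92 level(wx,wy,wz) [-0.04  0.   -0.  ] then wz 0.02
shift after level, at current yaw [-0.05  0.02  0.04] at target yaw [-0.05  0.02  0.04] F [-3.43 -0.16  4.84] gap 0.0132 J [-0.11  0.41 -0.24  0.92 -0.    1.43]
```

View pics/w3.png

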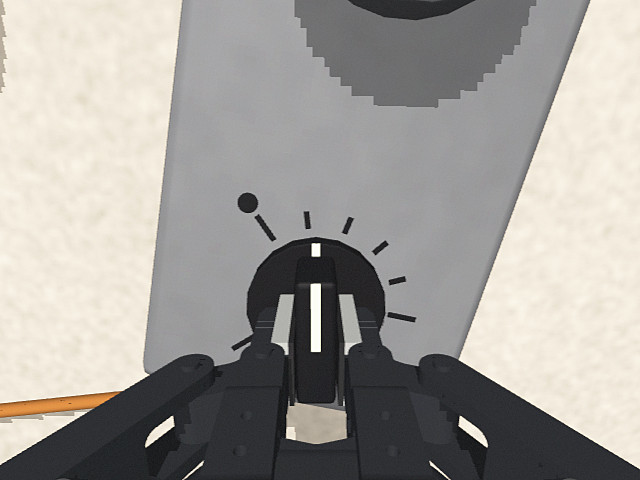

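Request:
carry_out(
  motion=[
    {"jaw": -1, "tx": 0, "ty": 0, "tz": -0.1, "wx": 0, "wy": 0, "wz": 5.3},
    {"jaw": -1, "tx": 0, "ty": 0, "tz": 0, "wx": 0, "wy": 0, "wz": 7},
    {"jaw": -1, "tx": 0, "ty": 0, "tz": 0, "wx": 0, "wy": 0, "wz": 7},
    {"jaw": -1, "tx": 0, "ty": 0, "tz": 0, "wx": 0, "wy": 0, "wz": 7},
    {"jaw": -1, "tx": 0, "ty": 0, "tz": 0, "wx": 0, "wy": 0, "wz": 7},
    {"jaw": -1, "tx": 0, "ty": 0, "tz": 0, "wx": 0, "wy": 0, "wz": 7},
    {"jaw": -1, "tx": 0, "ty": 0, "tz": 0, "wx": 0, "wy": 0, "wz": 7},
    {"jaw": -1, "tx": 0, "ty": 0, "tz": 0, "wx": 0, "wy": 0, "wz": 7},
    {"jaw": -1, "tx": 0, "ty": 0, "tz": 0, "wx": 0, "wy": 0, "wz": 7},
    {"jaw": -1, "tx": 0, "ty": 0, "tz": 0, "wx": 0, "wy": 0, "wz": 7},
    {"jaw": -1, "tx": 0, "ty": 0, "tz": 0, "wx": 0, "wy": 0, "wz": 7},
    {"jaw": -1, "tx": 0, "ty": 0, "tz": 0, "wx": 0, "wy": 0, "wz": 0},
    {"jaw": -1, "tx": 0, "ty": 0, "tz": 0, "wx": 0, "wy": 0, "wz": 0},
  ],
)

```text
clock: 9.35
tcp_pos: [0.5696, 0.0195, 0.2374]
orientation: [-0.0, 0.989, 0.146, -0.001]
wrist_force: [-3.7, 1.5, -0.4]
finger_gap: 0.0135
```

Run:
```python
from h import *
rep([.5701,.0188,.237],16.6)
cv2.imwrite("pics/w4.png",eyes.read_camera("wrist"))
```

```text
t 9.35 tcp [0.5696 0.0195 0.2374] yaw 16.74 level(wx,wy,wz) [-0.06  0.12 -0.  ] then wz 0.14
shift after level, at current yaw [0.03 0.08 0.04] at target yaw [0.03 0.08 0.04] F [-3.67  1.48 -0.4 ] gap 0.0135 J [-0.11  0.41 -0.24  0.92  0.    2.74]
```

View pics/w4.png

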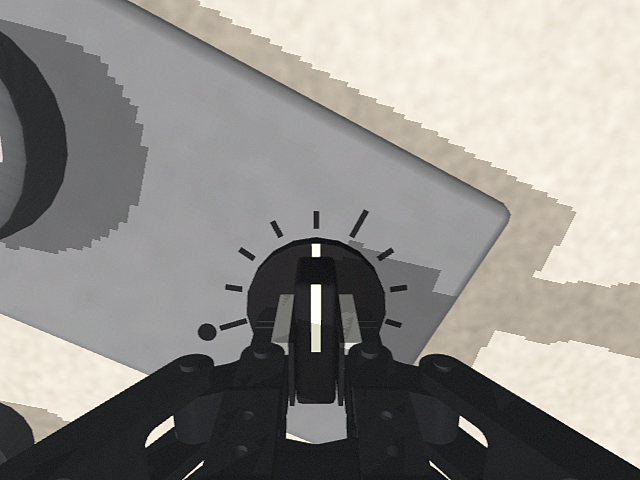

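Request:
carry_out(
  motion=[
    {"jaw": 1, "tx": 0, "ty": 0, "tz": 0, "wx": 0, "wy": 0, "wz": 0},
    {"jaw": 1, "tx": 0, "ty": 0, "tz": 0, "wx": 0, "wy": 0, "wz": 0},
    {"jaw": 1, "tx": 0, "ty": 0, "tz": 0, "wx": 0, "wy": 0, "wz": 0},
    {"jaw": 1, "tx": 0, "ty": 0, "tz": -4, "wx": 0, "wy": 0, "wz": 0},
    {"jaw": 1, "tx": 0, "ty": 0, "tz": -4, "wx": 0, "wy": 0, "wz": 0},
    {"jaw": 1, "tx": 0, "ty": 0, "tz": -4, "wx": 0, "wy": 0, "wz": 0},
    {"jaw": 1, "tx": 0, "ty": 0, "tz": -4, "wx": 0, "wy": 0, "wz": 0},
    {"jaw": 1, "tx": 0, "ty": 0, "tz": 0, "wx": 0, "wy": 0, "wz": -10.4},
    {"jaw": 1, "tx": 0, "ty": 0, "tz": 0, "wx": 0, "wy": 0, "wz": -10.4},
    {"jaw": 1, "tx": 0, "ty": 0, "tz": 0, "wx": 0, "wy": 0, "wz": -10.4},
    {"jaw": 1, "tx": 0, "ty": 0, "tz": 0, "wx": 0, "wy": 0, "wz": -10.4},
    {"jaw": 1, "tx": 0, "ty": 0, "tz": 0, "wx": 0, "wy": 0, "wz": -10.4},
    {"jaw": 1, "tx": 0, "ty": 0, "tz": 0, "wx": 0, "wy": 0, "wz": -10.4},
    {"jaw": 1, "tx": 0, "ty": 0, "tz": 0, "wx": 0, "wy": 0, "wz": -10.4},
    {"jaw": 1, "tx": 0, "ty": 0, "tz": 0, "wx": 0, "wy": 0, "wz": -10.4},
    {"jaw": 1, "tx": 0, "ty": 0, "tz": 0, "wx": 0, "wy": 0, "wz": -10.4},
    {"jaw": 1, "tx": 0, "ty": 0, "tz": 0, "wx": 0, "wy": 0, "wz": -10.4},
    {"jaw": 1, "tx": 0, "ty": 0, "tz": 0, "wx": 0, "wy": 0, "wz": -10.4},
    {"jaw": 1, "tx": 0, "ty": 0, "tz": 0, "wx": 0, "wy": 0, "wz": -10.4},
  ],
)

```text
clock: 11.78
tcp_pos: [0.5707, 0.0192, 0.3983]
orientation: [0.001, 0.327, 0.945, 0.0]
wrist_force: [0.7, -0.4, 0.1]
finger_gap: 0.0857
```

Run:
```python
from h import *
rep([.448,-.255,.40],142)
```

```text
t 11.78 tcp [0.5707 0.0192 0.3983] yaw 141.77 level(wx,wy,wz) [0.06 0.07 0.  ] then wz -0.23
shift after level, at current yaw [ -7.33 -29.13  -0.17] at target yaw [ -7.22 -29.16  -0.17] F [ 0.72 -0.42  0.11] gap 0.0857 J [-0.11  0.31  0.02  1.28  0.    0.56]
```

Request:
carry_out(
  motion=[
    {"jaw": 1, "tx": -1.45, "ty": -5.83, "tz": 0, "wx": 0, "wy": 0, "wz": 0},
    {"jaw": 1, "tx": -1.45, "ty": -5.83, "tz": 0, "wx": 0, "wy": 0, "wz": 0},
    {"jaw": 1, "tx": -1.45, "ty": -5.83, "tz": 0, "wx": 0, "wy": 0, "wz": 0},
    {"jaw": 1, "tx": -1.45, "ty": -5.83, "tz": 0, "wx": 0, "wy": 0, "wz": 0},
    {"jaw": 1, "tx": -1.45, "ty": -5.83, "tz": 0, "wx": 0, "wy": 0, "wz": 0},
    {"jaw": 1, "tx": 0, "ty": 0, "tz": 0, "wx": 0, "wy": 0, "wz": 0},
    {"jaw": 1, "tx": 0, "ty": 0, "tz": 0, "wx": 0, "wy": 0, "wz": 0},
  ],
)

```text
clock: 12.65
tcp_pos: [0.4453, -0.254, 0.398]
orientation: [0.001, 0.331, 0.944, 0.0]
wrist_force: [0.6, -0.0, 0.4]
finger_gap: 0.0854
```

Run:
```python
from h import *
rep([.448,-.255,.40],142)
c=eyes.calibration("wrist");np.save("w5.npy",c,allow_pickle=True)
im=eyes.read_camera("wrist");cv2.imwrite("pics/w5.png",im)
t=eyes.read_camera("top");cv2.imwrite("pics/t5.png",cv2.resize(t[180:275,240:380],None,fx=5,fy=5))
```

```text
t 12.65 tcp [ 0.4453 -0.254   0.398 ] yaw 141.37 level(wx,wy,wz) [0.06 0.04 0.  ] then wz -0.63
shift after level, at current yaw [-0.27  0.09 -0.2 ] at target yaw [-0.28  0.09 -0.2 ] F [ 0.58 -0.    0.41] gap 0.0854 J [-0.68  0.19 -0.13  1.25  0.   -0.  ]
```

View pics/w5.png

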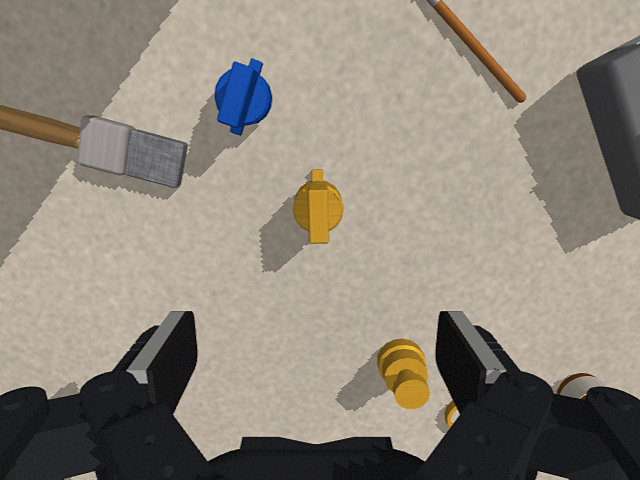

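View pics/t5.png

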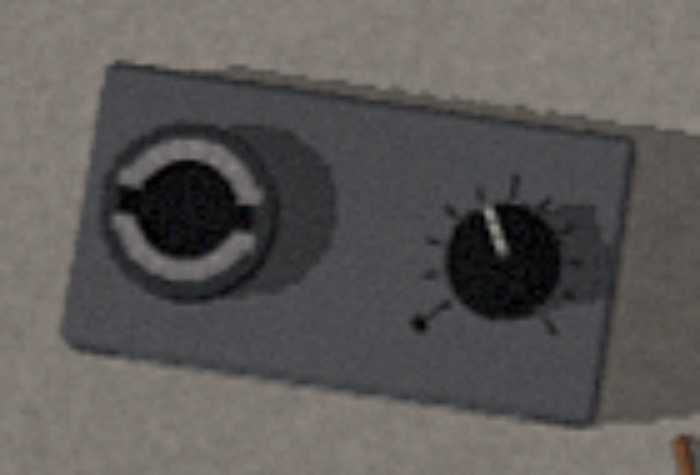

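Run:
```python
from h import *
im=cv2.imread("pics/w5.png");cv2.imwrite("pics/w5c.png",cv2.resize(im[155:260,265:370],None,fx=5,fy=5,interpolation=cv2.INTER_NEAREST))
```

```text
(no output)
```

View pics/w5c.png

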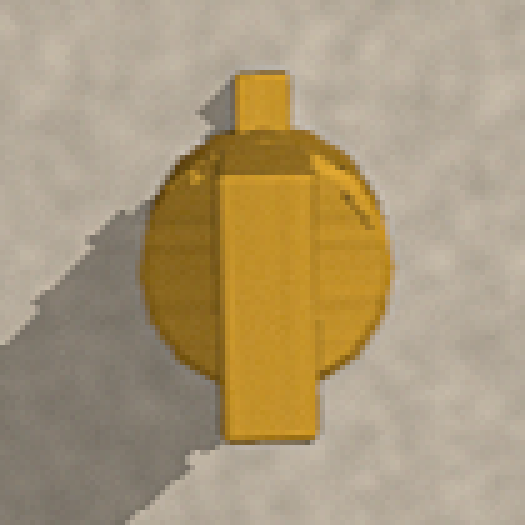

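Run:
```python
from h import *
c=np.load("w5.npy",allow_pickle=True).item()
P=[onplane("wrist",u-.5,v-.5,.054,c) for u,v in [(308.6,189.6),(328,189.6),(309.6,243.2),(328.4,243.2)]]
P=np.array(P);print(P.round(4),np.linalg.norm(P[0]-P[2]),np.linalg.norm(P[0]-P[1]))
ctr=P.mean(0);d=P[0]+P[1]-P[2]-P[3];y=np.degrees(np.arctan2(d[1],d[0]));print(ctr,y)
rep([ctr[0],ctr[1],.0445+.155],y)
```

```text
[[ 0.4272 -0.2475  0.054 ]
 [ 0.4365 -0.2358  0.054 ]
 [ 0.4612 -0.274   0.054 ]
 [ 0.4706 -0.2623  0.054 ]] 0.04316084776530508 0.01489732706241067
[ 0.44889868 -0.2549114   0.054     ] 142.12907399304936
t 12.75 tcp [ 0.4458 -0.2528  0.398 ] yaw 141.51 level(wx,wy,wz) [0.05 0.03 0.  ] then wz -0.61
shift after level, at current yaw [-0.37  0.03 19.85] at target yaw [-0.37  0.03 19.85] F [ 0.12 -0.68  0.56] gap 0.0852 J [-0.67  0.19 -0.13  1.25  0.   -0.  ]
```

Request:
carry_out(
  motion=[
    {"jaw": 1, "tx": -0.37, "ty": 0.03, "tz": 0, "wx": 0, "wy": 0, "wz": -0.6},
    {"jaw": 1, "tx": 0, "ty": 0, "tz": 4.5, "wx": 0, "wy": 0, "wz": 0},
    {"jaw": 1, "tx": 0, "ty": 0, "tz": 4.5, "wx": 0, "wy": 0, "wz": 0},
    {"jaw": 1, "tx": 0, "ty": 0, "tz": 4.5, "wx": 0, "wy": 0, "wz": 0},
    {"jaw": 1, "tx": 0, "ty": 0, "tz": 3.0, "wx": 0, "wy": 0, "wz": 0},
    {"jaw": 1, "tx": 0, "ty": 0, "tz": 2.0, "wx": 0, "wy": 0, "wz": 0},
    {"jaw": 1, "tx": 0, "ty": 0, "tz": 1.3, "wx": 0, "wy": 0, "wz": 0},
    {"jaw": 1, "tx": 0, "ty": 0, "tz": 0, "wx": 0, "wy": 0, "wz": 0},
    {"jaw": 1, "tx": 0, "ty": 0, "tz": 0, "wx": 0, "wy": 0, "wz": 0},
  ],
  force=70,
)

```text
clock: 13.88
tcp_pos: [0.4492, -0.256, 0.2007]
orientation: [0.001, 0.325, 0.946, -0.0]
wrist_force: [-0.3, -0.5, 0.9]
finger_gap: 0.0855
```

Run:
```python
from h import *
rep([.4489,-.2549,.1995],142.1)
```

```text
t 13.88 tcp [ 0.4492 -0.256   0.2007] yaw 142.06 level(wx,wy,wz) [0.03 0.11 0.  ] then wz -0.04
shift after level, at current yaw [0.09 0.07 0.12] at target yaw [0.09 0.07 0.12] F [-0.32 -0.51  0.89] gap 0.0855 J [-0.67  0.36 -0.43  0.78  0.   -0.01]
```

Request:
carry_out(
  motion=[
    {"jaw": 1, "tx": 0.08, "ty": 0.05, "tz": 0.08, "wx": 0, "wy": 0, "wz": 0},
    {"jaw": -1, "tx": 0, "ty": 0, "tz": 0, "wx": 0, "wy": 0, "wz": 0},
    {"jaw": -1, "tx": 0, "ty": 0, "tz": 0, "wx": 0, "wy": 0, "wz": 0},
    {"jaw": -1, "tx": 0, "ty": 0, "tz": 0, "wx": 0, "wy": 0, "wz": 0},
    {"jaw": -1, "tx": 0, "ty": 0, "tz": 0, "wx": 0, "wy": 0, "wz": 0},
    {"jaw": -1, "tx": 0, "ty": 0, "tz": 0, "wx": 0, "wy": 0, "wz": 0},
    {"jaw": -1, "tx": 0, "ty": 0, "tz": 0, "wx": 0, "wy": 0, "wz": 0},
    {"jaw": -1, "tx": 0, "ty": 0, "tz": 0, "wx": 0, "wy": 0, "wz": 0},
    {"jaw": -1, "tx": 0, "ty": 0, "tz": 0, "wx": 0, "wy": 0, "wz": 0},
  ],
)

```text
clock: 15.0
tcp_pos: [0.4486, -0.2554, 0.1999]
orientation: [0.001, 0.325, 0.946, -0.0]
wrist_force: [0.3, -0.9, 5.6]
finger_gap: 0.0151
```

Run:
```python
from h import *
for i in range(3): rep([.4489,-.2549,.1995],142.1)
c=eyes.calibration("wrist");np.save("w6.npy",c,allow_pickle=True)
cv2.imwrite("pics/w6.png",eyes.read_camera("wrist"))
rep([.4489,-.2549,.1995],142.1)
```

```text
t 15.0 tcp [ 0.4486 -0.2554  0.1999] yaw 142.01 level(wx,wy,wz) [0.02 0.13 0.  ] then wz -0.09
shift after level, at current yaw [0.01 0.06 0.04] at target yaw [0.01 0.06 0.04] F [ 0.29 -0.92  5.61] gap 0.0151 J [-0.67  0.36 -0.43  0.78  0.   -0.01]
t 15.0 tcp [ 0.4486 -0.2554  0.1999] yaw 142.01 level(wx,wy,wz) [0.02 0.13 0.  ] then wz -0.09
shift after level, at current yaw [0.01 0.06 0.04] at target yaw [0.01 0.06 0.04] F [ 0.29 -0.92  5.61] gap 0.0151 J [-0.67  0.36 -0.43  0.78  0.   -0.01]
t 15.0 tcp [ 0.4486 -0.2554  0.1999] yaw 142.01 level(wx,wy,wz) [0.02 0.13 0.  ] then wz -0.09
shift after level, at current yaw [0.01 0.06 0.04] at target yaw [0.01 0.06 0.04] F [ 0.29 -0.92  5.61] gap 0.0151 J [-0.67  0.36 -0.43  0.78  0.   -0.01]
t 15.05 tcp [ 0.4487 -0.2554  0.1999] yaw 142.02 level(wx,wy,wz) [0.03 0.13 0.  ] then wz -0.08
shift after level, at current yaw [0.01 0.05 0.04] at target yaw [0.01 0.05 0.04] F [-0.16  0.97  5.56] gap 0.0149 J [-0.67  0.36 -0.43  0.78  0.   -0.01]
```

View pics/w6.png

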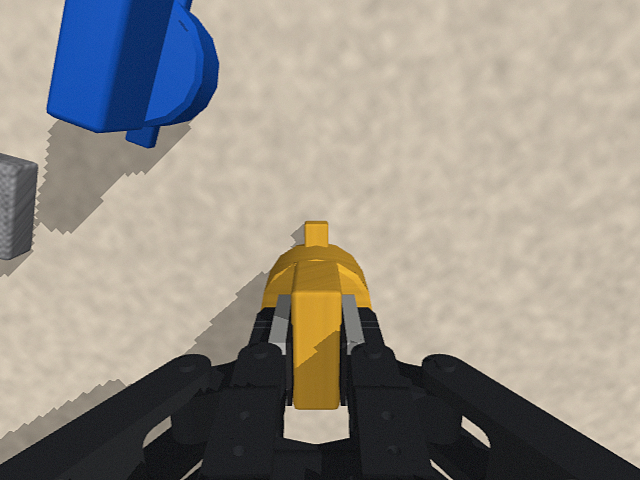

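Request:
carry_out(
  motion=[
    {"jaw": -1, "tx": 0, "ty": 0, "tz": -2, "wx": 0, "wy": 0, "wz": 0},
    {"jaw": -1, "tx": 0, "ty": 0, "tz": -4, "wx": 0, "wy": 0, "wz": 0},
    {"jaw": -1, "tx": 0, "ty": 0, "tz": -4, "wx": 0, "wy": 0, "wz": 0},
    {"jaw": -1, "tx": 0, "ty": 0, "tz": -2, "wx": 0, "wy": 0, "wz": 0},
    {"jaw": -1, "tx": 0, "ty": 0, "tz": 0, "wx": 0, "wy": 0, "wz": -9.8},
    {"jaw": -1, "tx": 0, "ty": 0, "tz": 0, "wx": 0, "wy": 0, "wz": -9.8},
    {"jaw": -1, "tx": 0, "ty": 0, "tz": 0, "wx": 0, "wy": 0, "wz": -9.8},
    {"jaw": -1, "tx": 0, "ty": 0, "tz": 0, "wx": 0, "wy": 0, "wz": -9.8},
    {"jaw": -1, "tx": 0, "ty": 0, "tz": 0, "wx": 0, "wy": 0, "wz": -9.8},
    {"jaw": -1, "tx": 0, "ty": 0, "tz": 0, "wx": 0, "wy": 0, "wz": -9.8},
    {"jaw": -1, "tx": 0, "ty": 0, "tz": 0, "wx": 0, "wy": 0, "wz": -9.8},
    {"jaw": -1, "tx": 0, "ty": 0, "tz": 0, "wx": 0, "wy": 0, "wz": -9.8},
    {"jaw": -1, "tx": 0, "ty": 0, "tz": 0, "wx": 0, "wy": 0, "wz": -9.8},
    {"jaw": -1, "tx": 0, "ty": 0, "tz": 0, "wx": 0, "wy": 0, "wz": -9.8},
    {"jaw": -1, "tx": 0, "ty": 0, "tz": 0, "wx": 0, "wy": 0, "wz": -9.8},
    {"jaw": -1, "tx": 0, "ty": 0, "tz": 0, "wx": 0, "wy": 0, "wz": -9.8},
    {"jaw": -1, "tx": 0, "ty": 0, "tz": 0, "wx": 0, "wy": 0, "wz": 0},
  ],
)

```text
clock: 17.18
tcp_pos: [0.4479, -0.2549, 0.3186]
orientation: [0.0, -0.64, 0.769, 0.0]
wrist_force: [0.1, 0.2, -2.5]
finger_gap: 0.015
```

Run:
```python
from h import *
rep([.5973,.1663,.32],-100.44)
cv2.imwrite("pics/w7.png",eyes.read_camera("wrist"))
```

```text
t 17.18 tcp [ 0.4479 -0.2549  0.3186] yaw -100.49 level(wx,wy,wz) [0.02 0.05 0.  ] then wz -0.05
shift after level, at current yaw [-44.13  -7.02  -0.14] at target yaw [-44.13  -7.06  -0.14] F [ 0.14  0.17 -2.51] gap 0.015 J [-0.67  0.24 -0.27  1.06  0.   -2.06]
```

View pics/w7.png

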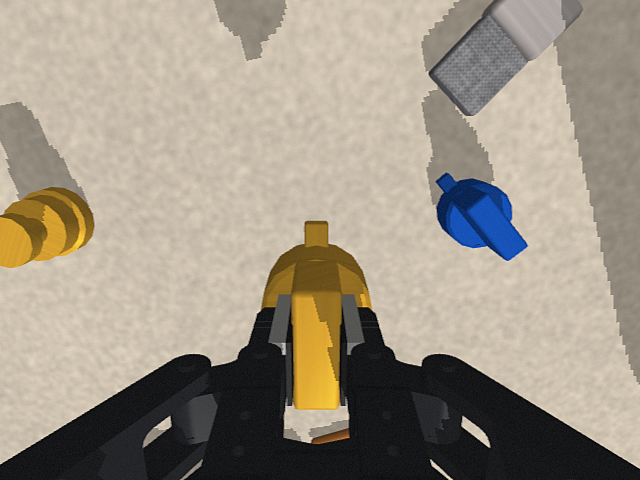

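Run:
```python
from h import *
c=np.load("w6.npy",allow_pickle=True).item()
tcp=np.array([.4487,-.2554,.1999]);R=downR(142.02).as_matrix()
im=cv2.imread("pics/w6.png")
col=im[280:420,316].astype(int);print([(280+i,*col[i]) for i in list(range(5,18))+list(range(122,134))])
for u,v in [(292,292),(340,292),(294,409),(339,409)]:
    print((R.T@(onplane("wrist",u,v,.054,c)-tcp)*1000).round(2))
# lug top front edge z=.007
for u,v in [(305,222),(328,222)]: print("lug",(R.T@(onplane("wrist",u,v,.007,c)-tcp)*1000).round(2))
```

```text
[(285, np.int64(34), np.int64(114), np.int64(155)), (286, np.int64(39), np.int64(123), np.int64(162)), (287, np.int64(35), np.int64(119), np.int64(160)), (288, np.int64(33), np.int64(117), np.int64(155)), (289, np.int64(35), np.int64(116), np.int64(152)), (290, np.int64(41), np.int64(128), np.int64(169)), (291, np.int64(39), np.int64(136), np.int64(186)), (292, np.int64(47), np.int64(154), np.int64(206)), (293, np.int64(52), np.int64(172), np.int64(225)), (294, np.int64(50), np.int64(165), np.int64(218)), (295, np.int64(51), np.int64(162), np.int64(214)), (296, np.int64(51), np.int64(161), np.int64(215)), (297, np.int64(50), np.int64(158), np.int64(212)), (402, np.int64(38), np.int64(113), np.int64(150)), (403, np.int64(33), np.int64(112), np.int64(148)), (404, np.int64(29), np.int64(106), np.int64(146)), (405, np.int64(32), np.int64(113), np.int64(150)), (406, np.int64(34), np.int64(111), np.int64(150)), (407, np.int64(29), np.int64(112), np.int64(150)), (408, np.int64(18), np.int64(94), np.int64(129)), (409, np.int64(54), np.int64(105), np.int64(131)), (410, np.int64(177), np.int64(191), np.int64(200)), (411, np.int64(170), np.int64(185), np.int64(196)), (412, np.int64(167), np.int64(184), np.int64(195)), (413, np.int64(166), np.int64(184), np.int64(196))]
[ 21.73  -7.89 145.9 ]
[ 21.71   6.66 145.9 ]
[-20.82  -8.   145.9 ]
[-20.85   7.02 145.9 ]
lug [ 31.3   -5.01 192.9 ]
lug [ 31.29   4.32 192.9 ]
```

Request:
carry_out(
  motion=[
    {"jaw": -1, "tx": -5.9, "ty": -0.78, "tz": 0, "wx": 0, "wy": 0, "wz": 0},
    {"jaw": -1, "tx": -5.9, "ty": -0.78, "tz": 0, "wx": 0, "wy": 0, "wz": 0},
    {"jaw": -1, "tx": -5.9, "ty": -0.78, "tz": 0, "wx": 0, "wy": 0, "wz": 0},
    {"jaw": -1, "tx": -5.9, "ty": -0.78, "tz": 0, "wx": 0, "wy": 0, "wz": 0},
    {"jaw": -1, "tx": -5.9, "ty": -0.78, "tz": 0, "wx": 0, "wy": 0, "wz": 0},
    {"jaw": -1, "tx": -5.9, "ty": -0.78, "tz": 0, "wx": 0, "wy": 0, "wz": 0},
    {"jaw": -1, "tx": -5.9, "ty": -0.78, "tz": 0, "wx": 0, "wy": 0, "wz": 0},
    {"jaw": -1, "tx": -5.9, "ty": -0.78, "tz": 0, "wx": 0, "wy": 0, "wz": 0},
    {"jaw": -1, "tx": -5.9, "ty": -0.78, "tz": 0, "wx": 0, "wy": 0, "wz": 0},
    {"jaw": -1, "tx": 0, "ty": 0, "tz": 0, "wx": 0, "wy": 0, "wz": 0},
    {"jaw": -1, "tx": 0, "ty": 0, "tz": 0, "wx": 0, "wy": 0, "wz": 0},
  ],
)

```text
clock: 18.6
tcp_pos: [0.6125, 0.2547, 0.3185]
orientation: [-0.001, -0.64, 0.768, 0.0]
wrist_force: [-0.4, 0.1, -2.7]
finger_gap: 0.0149
```

Run:
```python
from h import *
rep([.5973,.1663,.32],-100.44)
c=eyes.calibration("wrist");np.save("w8.npy",c,allow_pickle=True)
im=eyes.read_camera("wrist");cv2.imwrite("pics/w8.png",im)
print(proj("wrist",[.5973,.1663,.074],c))
```

```text
t 18.6 tcp [0.6125 0.2547 0.3185] yaw -100.43 level(wx,wy,wz) [ 0.05 -0.05 -0.  ] then wz 0.01
shift after level, at current yaw [ 8.97 -0.11 -0.15] at target yaw [ 8.97 -0.11 -0.15] F [-0.42  0.13 -2.72] gap 0.0149 J [ 0.27  0.52  0.15  1.2  -0.   -1.12]
[314.78607879  84.28776663]
```

View pics/w8.png

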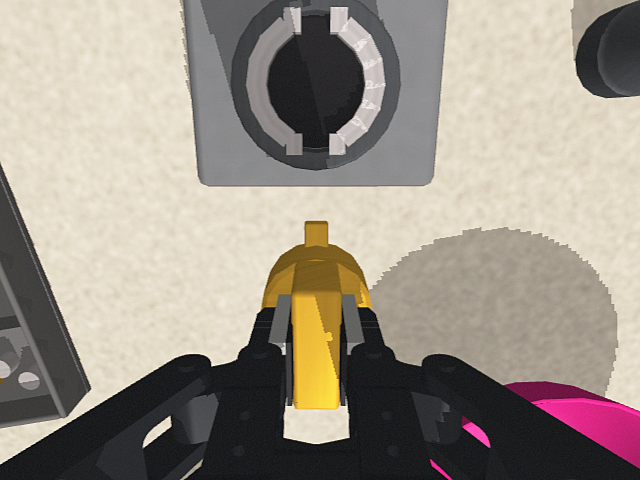

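Run:
```python
from h import *
im=cv2.imread("pics/w8.png");cv2.imwrite("pics/w8c.png",cv2.resize(im[0:180,225:410],None,fx=3.3,fy=3.3,interpolation=cv2.INTER_CUBIC))
```

```text
(no output)
```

View pics/w8c.png

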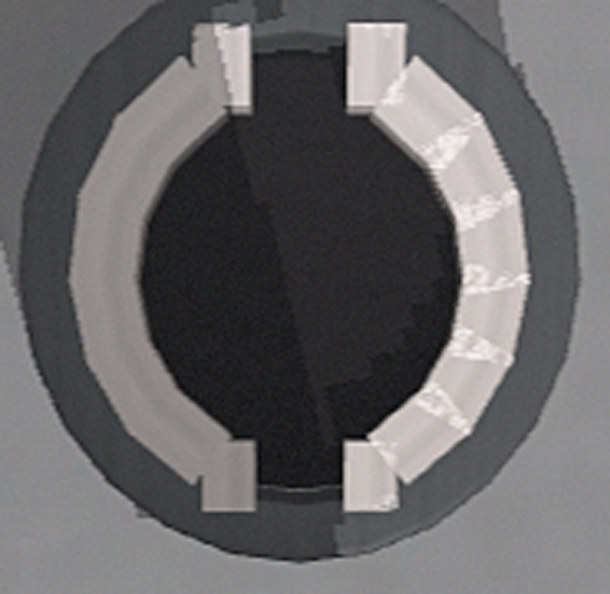

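Run:
```python
from h import *
c=np.load("w8.npy",allow_pickle=True).item()
f=lambda x,y:onplane("wrist",225+x/3.3-.3,y/3.3-.3,.074,c)
A=[f(*p) for p in [(251,25),(347,25),(256,512),(344,512)]];B=[f(*p) for p in [(251,110),(347,110),(256,440),(344,440)]]
H=[f(141,280),f(460,280)]
for Q in (A,B,H):
    Q=np.array(Q);print(Q.mean(0).round(4))
A=np.array(A);d=A[0]+A[1]-A[2]-A[3];print(np.degrees(np.arctan2(d[1],d[0])),np.linalg.norm(d)/2,np.linalg.norm(A[0]-A[1]),np.linalg.norm(H[0]-H[1]))
B=np.array(B);d=B[0]+B[1]-B[2]-B[3];print(np.degrees(np.arctan2(d[1],d[0])),np.linalg.norm(d)/2)
```

```text
[0.597  0.1665 0.074 ]
[0.597  0.1665 0.074 ]
[0.5969 0.1665 0.074 ]
-100.38536315781913 0.06718505238925544 0.013466765151138087 0.04704480172254344
-100.32575499591499 0.04558573601236271
```

Run:
```python
from h import *
rep([.5970,.1668,.282],-100.4)
```

```text
t 18.65 tcp [0.6125 0.2539 0.3188] yaw -100.48 level(wx,wy,wz) [ 0.03 -0.04 -0.  ] then wz -0.08
shift after level, at current yaw [ 8.85 -0.06  3.68] at target yaw [ 8.85 -0.05  3.68] F [-0.55 -1.03 -1.94] gap 0.0146 J [ 0.27  0.52  0.15  1.2  -0.   -1.12]
```

Request:
carry_out(
  motion=[
    {"jaw": -1, "tx": 4.5, "ty": 0, "tz": 0, "wx": 0, "wy": 0, "wz": 0},
    {"jaw": -1, "tx": 3, "ty": 0, "tz": 0, "wx": 0, "wy": 0, "wz": 0},
    {"jaw": -1, "tx": 1.35, "ty": 0, "tz": 0, "wx": 0, "wy": 0, "wz": 0},
    {"jaw": -1, "tx": 0, "ty": 0, "tz": 2.4, "wx": 0, "wy": 0, "wz": 0},
    {"jaw": -1, "tx": 0, "ty": 0, "tz": 1.3, "wx": 0, "wy": 0, "wz": 0},
    {"jaw": -1, "tx": 0, "ty": 0, "tz": 0, "wx": 0, "wy": 0, "wz": 0},
    {"jaw": -1, "tx": 0, "ty": 0, "tz": 0, "wx": 0, "wy": 0, "wz": 0},
    {"jaw": -1, "tx": 0, "ty": 0, "tz": 0, "wx": 0, "wy": 0, "wz": 0},
  ],
)

```text
clock: 19.65
tcp_pos: [0.5973, 0.1679, 0.2831]
orientation: [0.001, -0.64, 0.768, -0.001]
wrist_force: [0.1, 1.0, -2.5]
finger_gap: 0.015
```

Run:
```python
from h import *
rep([.5970,.1668,.275],-100.4)
c=eyes.calibration("wrist");np.save("w9.npy",c,allow_pickle=True)
im=eyes.read_camera("wrist");cv2.imwrite("pics/w9.png",cv2.resize(im[130:330,200:430],None,fx=3,fy=3))
rep([.5970,.1668,.275],-100.4)
```

```text
t 19.65 tcp [0.5973 0.1679 0.2831] yaw -100.36 level(wx,wy,wz) [-0.11  0.04 -0.  ] then wz 0.04
shift after level, at current yaw [0.12 0.01 0.81] at target yaw [0.12 0.01 0.81] F [ 0.07  0.97 -2.48] gap 0.015 J [ 0.14  0.46 -0.04  1.07  0.   -1.25]
t 19.7 tcp [0.5973 0.1679 0.283 ] yaw -100.36 level(wx,wy,wz) [-0.11  0.04 -0.  ] then wz 0.04
shift after level, at current yaw [0.11 0.01 0.8 ] at target yaw [0.11 0.01 0.8 ] F [-0.26 -0.14 -2.44] gap 0.0152 J [ 0.14  0.46 -0.04  1.07  0.   -1.25]
```

View pics/w9.png

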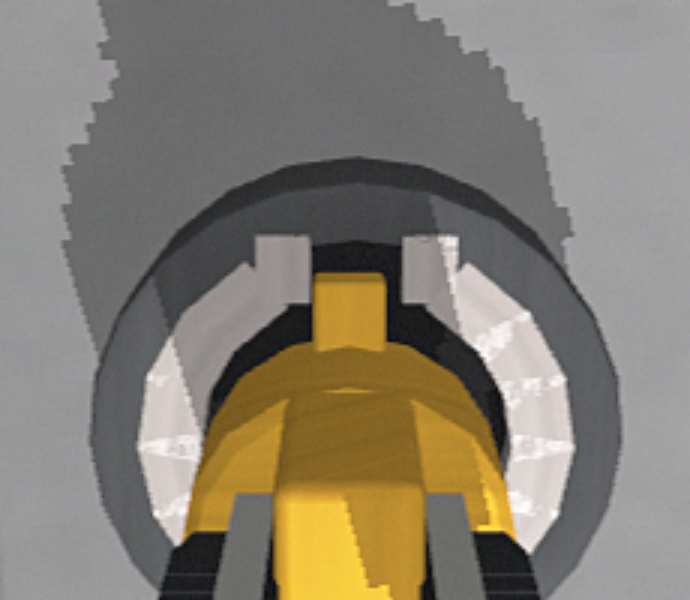

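Run:
```python
from h import *
c=np.load("w9.npy",allow_pickle=True).item()
tcp=np.array([.5973,.1679,.283]);R=downR(-100.36).as_matrix()
f=lambda x,y,z:(R.T@(onplane("wrist",200+x/3-.33,130+y/3-.33,z,c)-tcp)*1000).round(2)
print("lug",f(313,275,.083+.007),f(387,275,.090))
print("notch",f(311,236,.074),f(402,236,.074),f(311,303,.074),f(402,303,.074))
print("expected collar",(R.T@(np.array([.597,.1665,.074])-tcp)*1000).round(2))
print("outer",f(92,440,.074),f(620,440,.074),f(357,184,.074))
```

```text
lug [ 33.73  -5.91 193.  ] [ 33.73   4.1  193.  ]
notch [ 35.54  -6.69 209.  ] [ 35.53   6.72 209.  ] [ 25.28  -6.79 209.  ] [ 25.28   6.84 209.  ]
expected collar [1.43e+00 4.00e-02 2.09e+02]
outer [  3.2 -41.  209. ] [  3.24  40.86 209.  ] [4.327e+01 8.000e-02 2.090e+02]
```

Run:
```python
from h import *
def camtool(c,tcp,R):
    T=np.array(c["camera_from_world"]);o=-T[:3,:3].T@T[:3,3];return (R.T@(o-tcp)*1000).round(2),(R.T@(-T[2,:3])).round(4)
for n,t,y in [("w6",[.4487,-.2554,.1999],142.01),("w8",[.6125,.2547,.3185],-100.43),("w9",[.5973,.1679,.2831],-100.36)]:
    c=np.load(n+".npy",allow_pickle=True).item();print(n,camtool(c,np.array(t),downR(y).as_matrix()))
s=get_state();c=eyes.calibration("wrist");print(camtool(c,s["tcp_pos"],toolR(s).as_matrix()),s["joint_pos"])
```

```text
w6 (array([73.58, -0.7 , 31.87]), array([-2.951e-01,  7.000e-04,  9.555e-01]))
w8 (array([75.37, -0.35, 31.7 ]), array([-2.906e-01, -9.000e-04,  9.568e-01]))
w9 (array([75.3 , -0.45, 31.77]), array([-0.2923, -0.0036,  0.9563]))
(array([75.35, -0.36, 31.71]), array([-0.2915, -0.0017,  0.9566])) [ 1.44696002e-01  4.57194570e-01 -4.43113176e-02  1.06720567e+00
  8.22415231e-05 -1.24526480e+00]
```

```bash
python3 - <<'E'
from h import *
im=cv2.imread("pics/w8.png")
g=cv2.cvtColor(im,cv2.COLOR_BGR2GRAY)
print("w8 col 311-321 rows");print([ (r,int(g[r,308:324].mean())) for r in list(range(0,24))+list(range(138,176))])
E
python3 - <<'E'
import cv2
im=cv2.imread("pics/w9.png");g=cv2.cvtColor(im,cv2.COLOR_BGR2GRAY)
print([(130+y/3, int(g[y,325:380].mean())) for y in range(150,300,3)])
E
```

```text
w8 col 311-321 rows
[(0, 85), (1, 86), (2, 87), (3, 87), (4, 85), (5, 88), (6, 91), (7, 92), (8, 93), (9, 89), (10, 71), (11, 67), (12, 66), (13, 67), (14, 69), (15, 46), (16, 35), (17, 39), (18, 43), (19, 44), (20, 44), (21, 44), (22, 45), (23, 44), (138, 27), (139, 29), (140, 27), (141, 27), (142, 28), (143, 28), (144, 27), (145, 28), (146, 25), (147, 35), (148, 75), (149, 43), (150, 42), (151, 42), (152, 52), (153, 66), (154, 66), (155, 65), (156, 65), (157, 64), (158, 63), (159, 64), (160, 64), (161, 63), (162, 62), (163, 62), (164, 62), (165, 62), (166, 62), (167, 61), (168, 56), (169, 50), (170, 129), (171, 144), (172, 141), (173, 141), (174, 140), (175, 141)]
[(180.0, 110), (181.0, 112), (182.0, 104), (183.0, 68), (184.0, 48), (185.0, 48), (186.0, 49), (187.0, 49), (188.0, 50), (189.0, 49), (190.0, 49), (191.0, 57), (192.0, 69), (193.0, 72), (194.0, 72), (195.0, 70), (196.0, 71), (197.0, 70), (198.0, 70), (199.0, 70), (200.0, 69), (201.0, 69), (202.0, 69), (203.0, 69), (204.0, 68), (205.0, 68), (206.0, 68), (207.0, 67), (208.0, 67), (209.0, 68), (210.0, 58), (211.0, 35), (212.0, 26), (213.0, 28), (214.0, 29), (215.0, 28), (216.0, 27), (217.0, 28), (218.0, 28), (219.0, 24), (220.0, 33), (221.0, 87), (222.0, 109), (223.0, 105), (224.0, 122), (225.0, 141), (226.0, 148), (227.0, 149), (228.0, 149), (229.0, 149)]
```

Run:
```python
from h import *
for n,tcp,y,rows in [("w9",[.5973,.1679,.283],-100.36,None),("w8",[.6125,.2547,.3185],-100.43,None),("w6",[.4487,-.2554,.1999],142.01,None)]:
    c=np.load(n+".npy",allow_pickle=True).item();tcp=np.array(tcp);R=downR(y).as_matrix();z0=tcp[2]-.1999
    f=lambda u,v,z:(R.T@(onplane("wrist",u,v,z,c)-tcp)*1000)[0].round(2)
    im=cv2.imread(f"pics/{n}.png") if n!="w9" else None
    if im is not None:
        g=cv2.cvtColor(im,cv2.COLOR_BGR2GRAY);print([(r,int(g[r,309:324].mean())) for r in range(217,230)])
    print(n,"lug bottom",f(316,220.3,z0),"lug top",f(316,223.7,z0+.007),"bar",f(316,291.7,z0+.054),f(316,409.3,z0+.054))
    if n=="w9": print("notch end",f(316,210.2,.074),"outer rim",f(316,190.9,.074))
    if n=="w8": print("notch ends",f(316,9.6,.074),f(316,152.3,.074), "rim",f(316,168.8,.074))
```

```text
w9 lug bottom 32.4 lug top 32.76 bar 23.86 -18.83
notch end 34.69 outer rim 43.31
[(217, 218), (218, 219), (219, 227), (220, 204), (221, 89), (222, 92), (223, 93), (224, 120), (225, 133), (226, 136), (227, 137), (228, 137), (229, 137)]
w8 lug bottom 32.79 lug top 33.14 bar 24.18 -18.41
notch ends 122.15 57.2 rim 48.85
[(217, 186), (218, 185), (219, 189), (220, 173), (221, 115), (222, 120), (223, 119), (224, 166), (225, 172), (226, 165), (227, 163), (228, 163), (229, 164)]
w6 lug bottom 30.2 lug top 30.58 bar 21.82 -20.96
```

Request:
carry_out(
  motion=[
    {"jaw": -1, "tx": 0.05, "ty": 0.08, "tz": 0, "wx": -0.1, "wy": 0, "wz": 0},
    {"jaw": -1, "tx": 0, "ty": 0, "tz": 0.75, "wx": 0, "wy": 0, "wz": 0},
    {"jaw": -1, "tx": 0, "ty": 0, "tz": 0, "wx": 0, "wy": 0, "wz": 0},
    {"jaw": -1, "tx": 0, "ty": 0, "tz": 0, "wx": 0, "wy": 0, "wz": 0},
    {"jaw": -1, "tx": 0, "ty": 0, "tz": 0, "wx": 0, "wy": 0, "wz": 0},
  ],
)

```text
clock: 20.32
tcp_pos: [0.5961, 0.1672, 0.2748]
orientation: [-0.0, -0.64, 0.768, 0.0]
wrist_force: [0.5, 0.3, -1.6]
finger_gap: 0.0154
```

Run:
```python
from h import *
rep([.5970,.1668,.275],-100.4)
c=eyes.calibration("wrist");np.save("w10.npy",c,allow_pickle=True)
im=eyes.read_camera("wrist");cv2.imwrite("pics/w10f.png",im);cv2.imwrite("pics/w10.png",cv2.resize(im[170:290,230:400],None,fx=4.5,fy=4.5,interpolation=cv2.INTER_CUBIC))
g=cv2.cvtColor(im,cv2.COLOR_BGR2GRAY);print([(r,int(g[r,309:324].mean())) for r in range(200,230)])
print([(u,int(g[215:219,u].mean())) for u in range(295,340)])
print([(u,int(g[226:236,u].mean())) for u in range(295,340)])
```

```text
t 20.32 tcp [0.5961 0.1672 0.2748] yaw -100.38 level(wx,wy,wz) [0.05 0.02 0.  ] then wz 0.02
shift after level, at current yaw [ 0.03 -0.09 -0.02] at target yaw [ 0.03 -0.09 -0.02] F [ 0.54  0.29 -1.6 ] gap 0.0154 J [ 0.14  0.46 -0.06  1.05  0.   -1.25]
[(200, 71), (201, 71), (202, 71), (203, 70), (204, 70), (205, 71), (206, 70), (207, 69), (208, 70), (209, 69), (210, 68), (211, 69), (212, 69), (213, 69), (214, 68), (215, 68), (216, 65), (217, 30), (218, 26), (219, 23), (220, 39), (221, 112), (222, 109), (223, 104), (224, 132), (225, 148), (226, 150), (227, 150), (228, 150), (229, 151)]
[(295, 130), (296, 134), (297, 141), (298, 116), (299, 67), (300, 60), (301, 59), (302, 59), (303, 58), (304, 58), (305, 55), (306, 53), (307, 53), (308, 51), (309, 49), (310, 47), (311, 48), (312, 46), (313, 44), (314, 43), (315, 42), (316, 46), (317, 48), (318, 45), (319, 48), (320, 49), (321, 52), (322, 50), (323, 55), (324, 56), (325, 57), (326, 60), (327, 57), (328, 59), (329, 59), (330, 55), (331, 115), (332, 141), (333, 135), (334, 130), (335, 128), (336, 126), (337, 119), (338, 106), (339, 95)]
[(295, 145), (296, 147), (297, 150), (298, 139), (299, 85), (300, 16), (301, 26), (302, 26), (303, 16), (304, 95), (305, 133), (306, 145), (307, 152), (308, 151), (309, 149), (310, 149), (311, 151), (312, 152), (313, 152), (314, 153), (315, 152), (316, 153), (317, 151), (318, 149), (319, 149), (320, 148), (321, 148), (322, 150), (323, 150), (324, 149), (325, 149), (326, 148), (327, 148), (328, 103), (329, 9), (330, 51), (331, 127), (332, 153), (333, 148), (334, 147), (335, 147), (336, 149), (337, 150), (338, 151), (339, 150)]
```

View pics/w10.png

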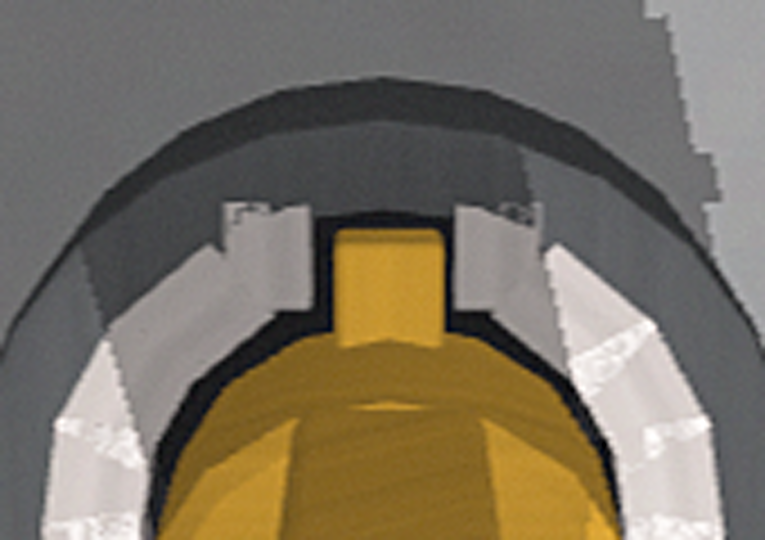

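Request:
carry_out(
  motion=[
    {"jaw": -1, "tx": 0.04, "ty": -0.05, "tz": 0, "wx": 0, "wy": 0, "wz": 0},
    {"jaw": -1, "tx": 0, "ty": 0, "tz": 0.2, "wx": 0, "wy": 0, "wz": 0},
    {"jaw": -1, "tx": 0, "ty": 0, "tz": 0.2, "wx": 0, "wy": 0, "wz": 0},
    {"jaw": -1, "tx": 0, "ty": 0, "tz": 0.2, "wx": 0, "wy": 0, "wz": 0},
    {"jaw": -1, "tx": 0, "ty": 0, "tz": 0, "wx": 0, "wy": 0, "wz": 0},
    {"jaw": -1, "tx": 0, "ty": 0, "tz": 0, "wx": 0, "wy": 0, "wz": 0},
  ],
)

```text
clock: 21.12
tcp_pos: [0.5965, 0.1668, 0.2688]
orientation: [-0.0, -0.64, 0.768, 0.001]
wrist_force: [0.6, -0.4, -2.1]
finger_gap: 0.0148
```

Run:
```python
from h import *
rep([.5970,.1668,.257],-100.4)
im=eyes.read_camera("wrist");cv2.imwrite("pics/w11.png",cv2.resize(im[170:430,220:410],None,fx=2.3,fy=2.3,interpolation=cv2.INTER_CUBIC))
```

```text
t 21.12 tcp [0.5965 0.1668 0.2688] yaw -100.38 level(wx,wy,wz) [0.06 0.01 0.  ] then wz 0.02
shift after level, at current yaw [-0.01 -0.05  1.18] at target yaw [-0.01 -0.05  1.18] F [ 0.63 -0.4  -2.06] gap 0.0148 J [ 0.14  0.47 -0.07  1.04  0.   -1.25]
```

View pics/w11.png

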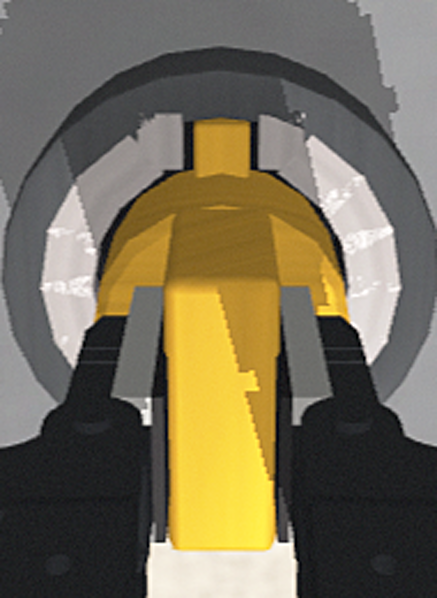

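Request:
carry_out(
  motion=[
    {"jaw": -1, "tx": 0, "ty": 0, "tz": 0.25, "wx": 0, "wy": 0, "wz": 0},
    {"jaw": -1, "tx": 0, "ty": 0, "tz": 0.25, "wx": 0, "wy": 0, "wz": 0},
    {"jaw": -1, "tx": 0, "ty": 0, "tz": 0.25, "wx": 0, "wy": 0, "wz": 0},
    {"jaw": -1, "tx": 0, "ty": 0, "tz": 0.25, "wx": 0, "wy": 0, "wz": 0},
    {"jaw": -1, "tx": 0, "ty": 0, "tz": 0.2, "wx": 0, "wy": 0, "wz": 0},
    {"jaw": -1, "tx": 0, "ty": 0, "tz": 0, "wx": 0, "wy": 0, "wz": 0},
    {"jaw": -1, "tx": 0, "ty": 0, "tz": 0, "wx": 0, "wy": 0, "wz": 0},
  ],
)

```text
clock: 22.05
tcp_pos: [0.5966, 0.1668, 0.2578]
orientation: [0.0, -0.64, 0.768, 0.0]
wrist_force: [-1.6, -0.2, 7.4]
finger_gap: 0.0148
```

Run:
```python
from h import *
rep([.5970,.1668,.257],-100.4)
im=eyes.read_camera("wrist");cv2.imwrite("pics/w12.png",cv2.resize(im[170:430,220:410],None,fx=2.3,fy=2.3,interpolation=cv2.INTER_CUBIC))
print(get_state()["ft_torque"])
```

```text
t 22.05 tcp [0.5966 0.1668 0.2578] yaw -100.38 level(wx,wy,wz) [-0.01  0.04 -0.  ] then wz 0.02
shift after level, at current yaw [-0.01 -0.04  0.08] at target yaw [-0.01 -0.04  0.08] F [-1.64 -0.19  7.41] gap 0.0148 J [ 0.14  0.48 -0.08  1.01  0.   -1.25]
[-0.11065753  0.5162258  -0.01877399]
```

View pics/w12.png

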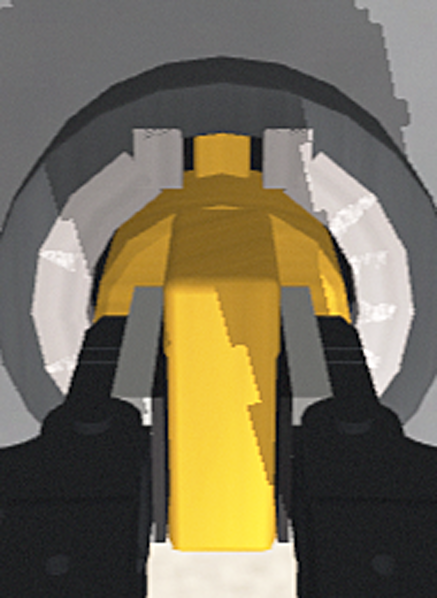

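Request:
carry_out(
  motion=[
    {"jaw": -1, "tx": 0, "ty": 0, "tz": 0.12, "wx": 0, "wy": 0, "wz": 0},
    {"jaw": -1, "tx": 0, "ty": 0, "tz": 0, "wx": 0, "wy": 0, "wz": 0},
    {"jaw": -1, "tx": 0, "ty": 0, "tz": 0, "wx": 0, "wy": 0, "wz": 4},
    {"jaw": -1, "tx": 0, "ty": 0, "tz": 0, "wx": 0, "wy": 0, "wz": 6},
    {"jaw": -1, "tx": 0, "ty": 0, "tz": 0, "wx": 0, "wy": 0, "wz": 6},
    {"jaw": -1, "tx": 0, "ty": 0, "tz": 0, "wx": 0, "wy": 0, "wz": 6},
    {"jaw": -1, "tx": 0, "ty": 0, "tz": 0, "wx": 0, "wy": 0, "wz": 6},
    {"jaw": -1, "tx": 0, "ty": 0, "tz": 0, "wx": 0, "wy": 0, "wz": 6},
    {"jaw": -1, "tx": 0, "ty": 0, "tz": 0, "wx": 0, "wy": 0, "wz": 6},
    {"jaw": -1, "tx": 0, "ty": 0, "tz": 0, "wx": 0, "wy": 0, "wz": 0},
  ],
  force=80,
)

```text
clock: 23.35
tcp_pos: [0.5964, 0.1669, 0.2566]
orientation: [0.0, -0.339, 0.941, 0.0]
wrist_force: [-2.2, -1.1, 8.3]
finger_gap: 0.0146
```

Run:
```python
from h import *
rep([.5970,.1668,.257],-190.4)
im=eyes.read_camera("wrist");cv2.imwrite("pics/w13.png",cv2.resize(im[130:430,180:450],None,fx=2,fy=2,interpolation=cv2.INTER_CUBIC))
print(get_state()["ft_torque"])
```

```text
t 23.35 tcp [0.5964 0.1669 0.2566] yaw -140.41 level(wx,wy,wz) [0.03 0.02 0.  ] then wz 49.99
shift after level, at current yaw [-0.04 -0.04 -0.04] at target yaw [-0.06  0.   -0.04] F [-2.18 -1.08  8.27] gap 0.0146 J [ 0.14  0.48 -0.08  1.01  0.   -0.55]
[0.03948417 0.61761361 0.02285697]
```

View pics/w13.png

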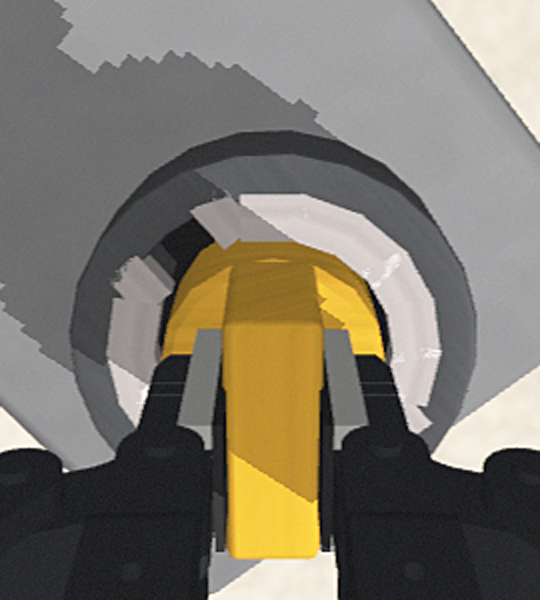

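Turned 40°: the lug is under the lip, the empty notch is at about (190,245), and the head is still seated straight. I'll turn the remaining 50°.

Request:
carry_out(
  motion=[
    {"jaw": -1, "tx": 0, "ty": 0, "tz": 0, "wx": 0, "wy": 0, "wz": 6},
    {"jaw": -1, "tx": 0, "ty": 0, "tz": 0, "wx": 0, "wy": 0, "wz": 6},
    {"jaw": -1, "tx": 0, "ty": 0, "tz": 0, "wx": 0, "wy": 0, "wz": 6},
    {"jaw": -1, "tx": 0, "ty": 0, "tz": 0, "wx": 0, "wy": 0, "wz": 6},
    {"jaw": -1, "tx": 0, "ty": 0, "tz": 0, "wx": 0, "wy": 0, "wz": 6},
    {"jaw": -1, "tx": 0, "ty": 0, "tz": 0, "wx": 0, "wy": 0, "wz": 6},
    {"jaw": -1, "tx": 0, "ty": 0, "tz": 0, "wx": 0, "wy": 0, "wz": 6},
    {"jaw": -1, "tx": 0, "ty": 0, "tz": 0, "wx": 0, "wy": 0, "wz": 5},
    {"jaw": -1, "tx": 0, "ty": 0, "tz": 0, "wx": 0, "wy": 0, "wz": 3},
    {"jaw": -1, "tx": 0, "ty": 0, "tz": 0, "wx": 0, "wy": 0, "wz": 0},
    {"jaw": -1, "tx": 0, "ty": 0, "tz": 0, "wx": 0, "wy": 0, "wz": 0},
    {"jaw": -1, "tx": 0, "ty": 0, "tz": 0, "wx": 0, "wy": 0, "wz": 0},
  ],
)

```text
clock: 24.9
tcp_pos: [0.5969, 0.1668, 0.2569]
orientation: [0.001, 0.09, 0.996, 0.0]
wrist_force: [-1.5, -1.1, 7.4]
finger_gap: 0.0148
```

Run:
```python
from h import *
rep([.5970,.1668,.257],-190.4)
print(get_state()["ft_torque"])
im=eyes.read_camera("wrist");cv2.imwrite("pics/w14.png",cv2.resize(im[130:430,180:450],None,fx=2,fy=2,interpolation=cv2.INTER_CUBIC))
t=eyes.read_camera("side");cv2.imwrite("pics/s14.png",t)
```

```text
t 24.9 tcp [0.5969 0.1668 0.2569] yaw 169.63 level(wx,wy,wz) [0.05 0.06 0.  ] then wz 0.03
shift after level, at current yaw [-0.01  0.   -0.01] at target yaw [-0.01  0.   -0.01] F [-1.49 -1.14  7.37] gap 0.0148 J [ 0.14  0.48 -0.08  1.01  0.    0.32]
[-0.13671119  0.32775732  0.11913154]
```

View pics/w14.png

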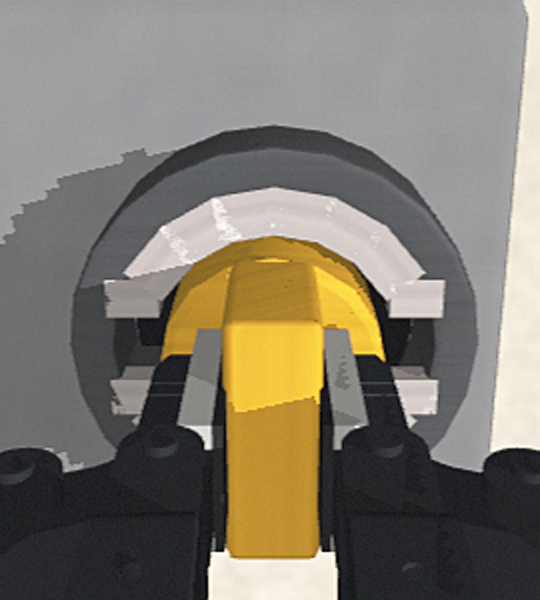

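View pics/s14.png

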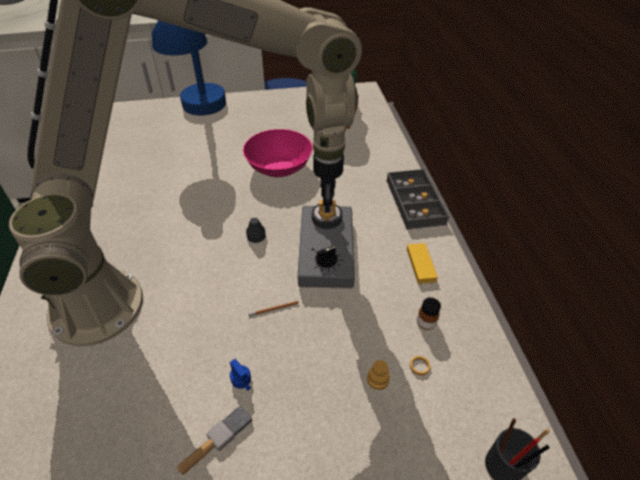

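Request:
carry_out(
  motion=[
    {"jaw": -1, "tx": 0, "ty": 0, "tz": 0.08, "wx": 0, "wy": 0, "wz": 0},
    {"jaw": -1, "tx": 0, "ty": 0, "tz": 0, "wx": 0, "wy": 0, "wz": 2},
    {"jaw": -1, "tx": 0, "ty": 0, "tz": 0, "wx": 0, "wy": 0, "wz": 0},
    {"jaw": -1, "tx": 0, "ty": 0, "tz": 0, "wx": 0, "wy": 0, "wz": 0},
    {"jaw": -1, "tx": 0, "ty": 0, "tz": 0, "wx": 0, "wy": 0, "wz": 0},
  ],
)

```text
clock: 25.62
tcp_pos: [0.5969, 0.1669, 0.2561]
orientation: [0.001, 0.108, 0.994, 0.001]
wrist_force: [-2.0, 0.2, 8.5]
finger_gap: 0.0148
```

Run:
```python
from h import *
rep([.5970,.1668,.257],-190.4)
s=get_state();print(s["ft_torque"],abs(s["qvel"]).max())
im=eyes.read_camera("wrist");cv2.imwrite("pics/w15.png",im[100:440,150:480])
t=eyes.read_camera("side");cv2.imwrite("pics/s15.png",cv2.resize(t[190:300,280:380],None,fx=5,fy=5,interpolation=cv2.INTER_CUBIC))
rep([.5970,.1668,.257],-190.4)
```

```text
t 25.62 tcp [0.5969 0.1669 0.2561] yaw 167.64 level(wx,wy,wz) [0.07 0.06 0.  ] then wz -1.96
shift after level, at current yaw [-0.01 -0.01 -0.09] at target yaw [-0.01 -0.01 -0.09] F [-2.04  0.21  8.45] gap 0.0148 J [ 0.14  0.48 -0.08  1.01  0.    0.36]
[0.02246299 0.33173117 0.07715228] 0.0018214531367741482
t 25.73 tcp [0.5969 0.167  0.2561] yaw 167.64 level(wx,wy,wz) [0.07 0.07 0.  ] then wz -1.96
shift after level, at current yaw [-0.01 -0.01 -0.09] at target yaw [-0.01 -0.01 -0.09] F [-2.34 -0.19  7.55] gap 0.0148 J [ 0.14  0.48 -0.08  1.01  0.    0.36]
```

View pics/s15.png

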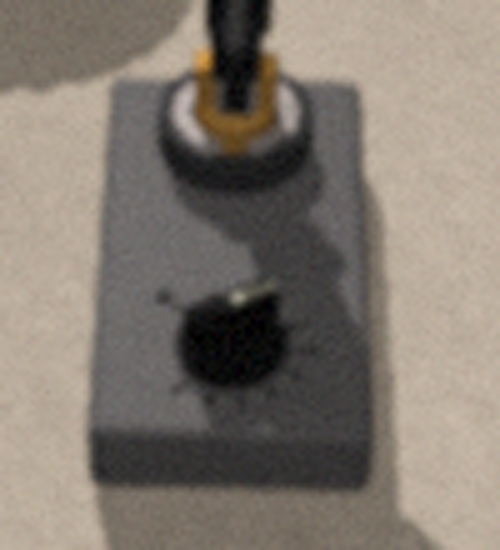

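View pics/w15.png

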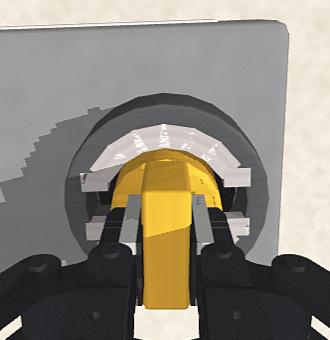

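```bash
python3 -c "
from h import *
print(env.hand_in())"
```

```text
the job is handed in; nothing more can be done
None
```

I set the dial to 4, then pressed the brass lugged head into the collar and twisted it 92° clockwise. I handed the job in at about 26 s, still gripping, pressing and turning. No verdict was reported.

**Last checks**
- **Dial:** the wrist view at the turn and the top view after release both show the pointer on tick 4. The commanded turn matched a fit of the tick positions to within about 0.2 mm.
- **Depth:** by the arm's height, the head's underside is about 17.8 mm below the mouth. By the push of about 10 N, the plate is down 10 to 11 mm. These differ by up to 1 mm, but both pass the limits.
- **Position and angle:** the tool is within about 0.5 mm of the collar axis and upright to 0.1°. The head is about 2° past a quarter turn, with a return torque of about 0.1 N m. I judged this from the arm and the pictures; I can't read the joint values directly.
- **Stop:** I felt no clear stop at 92°.
- **Grip:** 80 N commanded, with the gap steady at 14.8 mm. The arm was still.
- **Other things on the bench:** none look moved in the last wide side view.

**What disagreed:** The wrist camera's calibration drifted by about 2 mm between poses. I did the final alignment from the lug and the notch in the same picture instead, and the head went in without resistance.

**What went wrong:** My first move ran the last joint to its range limit, which tilted the tool and stopped it short over the open bench. I levelled it there and carried on; nothing was touched.

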